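Fetch the brass pin block from behind the tag tubs

ROBOT

A 6-joint arm with a two-finger parallel gripper is mounted at the origin on the work surface. World frame = base frame: x ahead of the robot, y to its left, z up, the work surface at z = 0. Lengths are in m, angles in rad, forces in N, time in s.
With the tool pointing down it reaches from about 0.2 to 0.875 m from the base axis. Payload 3.4 kg.
Tool frame: the origin (TCP) lies at the very end of the fingers, on their centre line; the grasp point (between the pads) lies manip.hold_point_z behind it (manip.hold_point_z is the distance from the TCP to the grasp point, in m); z points along the fingers, y is the line along which they close (so a half turn about z gives the same grasp; the last joint's range is limited). The gripper opens to 94 mm and grips with 3 to 60 N. Pads are 16 mm wide; open, the fingers measure 119 mm over their backs; the gripper's body (75 mm by 177 mm) begins 78 mm behind the grasp point.
Start: joints at [1.013, 0.276, 1.505, -0, 1.361, -0.121], TCP at [0.243, 0.521, 0.205] pointing down, gripper open.
Joint ranges: [-2.89, 2.89], [-0.75, 2.08], [0.22, 2.7], [-1.18, 4.32], [0.11, 2.71], [-2.7, 2.7]. Speed limits (rad/s): [2.57, 2.57, 3.14, 3.14, 3.14, 3.14].

INTERFACE

Orientations are given as a rotation vector (axis times angle).
In Python, from plant import status, eyes, ticket, manip gives the robot as it stands.
- The arm moves only by the tool servo_tool, never from a script. Its argument "rows" is a list of rows, each a list of 7 numbers: the shift along the tool's x, y, z in m, then the turn, a rotation vector about the tool's x, y, z in degrees, then the closure, from -1 (fully open) to 1 (shut). In form: [[tx, ty, tz, rx, ry, rz, fingers], ...]. A call has 1 to 8 rows; each row shifts and turns the commanded pose from where the row before left it, along the tool's axes as they then stand; what a row does not reach is not made up. A row lasts 1/8 s, in which the tool goes at most 62.5 mm and 10.7 degrees, less where a joint would pass 70% of its speed; a pose out of reach is approached as far as the arm can. A call is refused whole if a number of a shift passes 0.0625 or a number of a turn 10.7, either way. A call with a gripper value outside its range is refused whole. The fingers move at their own pace and stop on an object; "squeeze" is the grip in N (left out, the last holds). Time passes only in rows, so rows that do not move let the fingers close. It gives the time, the measured TCP pose, the force, the opening and the grip force at its end, in the units of the state.
- status.get_obs(): the state, without advancing time (a new reading comes with each control period).
- eyes.read_camera(name): name is "scene" or "top"; returns a dict with "pixels" (480x640x3 uint8, red, green, blue), "z_map" (480x640 float32, m along the optical axis (not along the pixel's ray), 0 where there is no reading), "K" (3x3 intrinsics, pixels), "R" (3x3) and "t" (3): a world point X has camera coordinates R X + t. Camera axes: x right, y down, z forward; pixel columns grow to the right and rows downward; lengths in m; the calibration is good to about 2 mm. A picture is of the moment at which its call begins.
- ticket.hand_in(): hands the job in; it is judged then, once.
Trained networks look in a picture, given as the dict that the camera call returned (one of the last four; its "shot" number tells which), for a name from the list of things; names that differ only in an ending like _2 or _b are one class to them, and where a whole thing is asked for, a point or a joint stands for the part that bears it (a point fixed in the world has none). Each returns a list of dicts, best first, with "p" (0 to 1); they miss things now and then, are a little off and sometimes report something else, mostly with a low value. They report only what shows in the picture. A call takes as long as a camera call. They do not tell look-alikes from the thing itself.
- eyes.silhouettes(label, picture): "region" (480x640 bool, what is visible of it) and "location" ([row, column] in pixels, amid what is visible of it).
- eyes.place_of(label, picture): "location" ([row, column] in pixels: a listed point, or the origin of a listed thing).
The state is a dict: "time_s": time; "qpos": joint angles; "qvel": joint speeds; "effort": joint torques, N m; "ee_pos": TCP position; "orientation": TCP orientation; "wrist_force": force on the tool from outside, world axes, zero at the start; "torque": the same for the moment, N m; "finger_gap": finger opening in m; "finger_force": force on a finger pad.
Only numpy, scipy, OpenCV 4.12 (cv2) and the standard library are available. Lean on these libraries where they do the work, as an engineer would, in place of code of your own. Each camera call takes 0.05 s, during which the arm holds its last target. There are 200 camera calls.

TASK

The brass pin block is lying against the back stop of the sloped rack, with the yellow and the blue tag tub in its way. First stand both tubs upright on the black side mat, then set the brass block on the green pad on the turntable, squarely along the pad, and last put each tub back in the rack lane whose label has its own colour, slid all the way down the slope until it rests against the back stop. Never tip a tub over, and do not shift the orange and white tubs on the turntable.

Things in the scene. Friction and masses are not known exactly. Their poses are not given: they have to be found in the camera images.
- tub_yellow: Yellow. Round tub full of tags: cylinder 48 mm across, 95 mm high (tag tips 5 mm above that), about 0.12 kg. Origin: centre of its underside; z axis along the tub, upward. At the start it stands in one of the two rack lanes, just in front of the pin block and tilted with the slope; it may be the wrong colour's lane.
- tub_blue: Blue. Round tub full of tags: cylinder 48 mm across, 95 mm high (tag tips 5 mm above that), about 0.12 kg. Origin: centre of its underside; z axis along the tub, upward. At the start it stands in the other rack lane, likewise.
- pin_block: Brass bar-shaped pin block, 28 mm (x) by 100 mm (y, long axis) by 34 mm high (z), about 0.5 kg, pins 5 mm high near both ends of its top. Origin: centre of its underside. Starts lying across both lanes on the rack's sloped floor against the back stop, tilted with the floor, its x axis pointing down the slope.
- rack: Fixed grey rack. Origin: centre of its underside, on the table; x level to the back, y left, z up. Floor slopes down 10 deg to +x, from x -80, z 38.5 mm to the back stop's foot at x 70, z 12 mm. Stop: lip square to the floor, 8 mm high, 6 thick. Two lanes, centres y +-40 mm; side walls 12 mm high at y +-78, divider 10 mm high, 4 thick, ending 40 mm before the stop. Nothing slides down by itself.
- label_yellow: Yellow plate, 28 x 66 x 3 mm, fixed on the rack's level front sill at the head of the yellow tub's lane, on the lane's centre line. Origin: centre of its underside, 97.5 mm in front of the rack's origin, 40 mm above the table; axes as the rack's. A tub resting against the back stop in this lane has its origin at (143.9, 0, -23.8) mm in this frame and tilts 10 deg with the floor.
- label_blue: Blue plate, the same size, with the same meaning for the blue tub's lane: a tub resting against the back stop there has its origin at (143.9, 0, -23.8) mm in this plate's frame.
- mat: Black rubber mat lying on the table, 140 mm (x) by 240 mm (y) by 3 mm; the side area. Origin: centre of its underside.
- pad: Green pad, 44 mm (x) by 116 mm (y, its long axis) by 2 mm, in the middle of the fixed round beech turntable (280 mm across, top 22 mm above the table; it does not turn). Origin: centre of its underside, on the turntable's top. The block belongs centred on it, long axis along the pad's long axis, either way round.
- tub_orange: Orange. Round tub full of tags: cylinder 48 mm across, 95 mm high (tag tips 5 mm above that), about 0.12 kg. Origin: centre of its underside; z axis along the tub, upward. Stands on the turntable beyond one end of the pad, 97 to 108 mm from the pad's centre; a bystander.
- tub_white: White. Round tub full of tags: cylinder 48 mm across, 95 mm high (tag tips 5 mm above that), about 0.12 kg. Origin: centre of its underside; z axis along the tub, upward. Stands on the turntable beyond the other end of the pad; a bystander.
There are look-alikes about, which are no part of the job. Several things have the shape of the pin_block; the one meant has the colours described above. What is shaped like the tub_yellow but pink is not meant.

How it is judged:
By the outcome, as a careful person would: the job done as asked, in the order asked, and still so for the second after the job is handed in, with the robot touching nothing.
It also fails if it takes over 138 s, if anything falls off the work surface, if the arm or the gripper's body presses on something with over 40 N, if the wrist force passes 120 N, or if a joint passes its speed limit or range.

## Working session

There is one attempt and no reset: what is moved stays moved. The work goes in short steps, Python scripts to look and compute and a tool call to move; the robot and the scene stay as the last step left them, time stands still between calls to the robot, and variables do not carry over. Pictures are saved under pics/ and viewed, at most 14 in all, crops included, and the job is handed in when it is done.

Besides the shell and the picture viewer there is one more tool, called after "Call:" as name(argument=value, ...), one argument or row to a line, values as JSON. servo_tool: Moves the arm, as the interface text tells. Its arguments: {"type":"object","properties":{"rows":{"type":"array","items":{"type":"array","items":{"type":"number"}}},"squeeze":{"type":"number"}},"required":["rows"]}

```bash
mkdir -p pics; ls; python3 - <<'E'
from plant import status, eyes, ticket, manip
import cv2,numpy as np
print(manip.hold_point_z, status.get_obs())
for n in ("scene","top"):
    p=eyes.read_camera(n); cv2.imwrite(f"pics/{n}0.png",p["pixels"][:,:,::-1])
    print(n,p["shot"],p["K"].round(1).tolist(),p["R"].round(3).tolist(),p["t"].round(3).tolist())
    np.savez(f"{n}0.npz",**p)
    for l in ["tub_yellow","tub_blue","pin_block","rack","label_yellow","label_blue","mat","pad","tub_orange","tub_white"]:
        r=eyes.place_of(l,p)
        R,t,K=p["R"],p["t"],p["K"]
        print(l,[(np.round(d["location"]).tolist(),round(d["p"],2)) for d in r[:4]])
E
```

```text
pics
0.0188 {'time_s': 0.0, 'qpos': array([ 1.01301200e+00,  2.76555132e-01,  1.50608932e+00,  1.03130499e-05,
        1.36066101e+00, -1.21006756e-01]), 'qvel': array([-1.15604379e-03,  8.61276108e-05, -1.39383283e-04, -6.87054445e-04,
       -1.49923945e-03,  4.66226413e-04]), 'effort': array([ 1.90748826e-03, -4.04581940e+01, -2.37229604e+01,  7.00251223e-02,
        3.44868447e-02, -1.06768032e-04]), 'ee_pos': array([0.24295467, 0.52055539, 0.20464491]), 'orientation': array([-6.80525409e-01, -3.06640522e+00,  2.53124889e-03]), 'wrist_force': array([ 0.02745284, -0.87913412,  0.01689095]), 'torque': array([-0.00083716,  0.02943477,  0.01250298]), 'finger_force': 0.0, 'finger_gap': 0.09390650709425376}
scene 1 [[467.2, 0.0, 319.6], [0.0, 467.2, 245.3], [0.0, 0.0, 1.0]] [[0.362, 0.932, -0.012], [0.74, -0.295, -0.604], [-0.567, 0.21, -0.797]] [-0.185, -0.316, 1.421]
tub_yellow [([288.0, 352.0], 0.73), ([182.0, 397.0], 0.61)]
tub_blue [([290.0, 319.0], 0.73), ([300.0, 187.0], 0.29)]
pin_block [([346.0, 277.0], 0.94), ([304.0, 336.0], 0.86), ([249.0, 303.0], 0.64), ([190.0, 358.0], 0.59)]
rack [([289.0, 334.0], 0.77)]
label_yellow [([243.0, 337.0], 0.6)]
label_blue [([246.0, 304.0], 0.65)]
mat [([296.0, 185.0], 0.61)]
pad [([227.0, 448.0], 0.58)]
tub_orange [([229.0, 494.0], 0.92)]
tub_white []
top 2 [[539.8, 0.0, 318.1], [0.0, 539.8, 237.9], [0.0, 0.0, 1.0]] [[-0.016, -0.999, -0.032], [-0.998, 0.017, -0.058], [0.058, 0.031, -0.998]] [0.022, 0.495, 1.177]
tub_yellow [([199.0, 304.0], 0.8), ([323.0, 191.0], 0.7)]
tub_blue []
pin_block [([181.0, 324.0], 0.89), ([155.0, 390.0], 0.66), ([328.0, 240.0], 0.65)]
rack [([207.0, 321.0], 0.83)]
label_yellow [([244.0, 296.0], 0.73)]
label_blue [([249.0, 335.0], 0.62)]
mat [([249.0, 468.0], 0.85)]
pad [([221.0, 170.0], 0.82)]
tub_orange []
tub_white [([234.0, 212.0], 0.71)]
```

View pics/scene0.png

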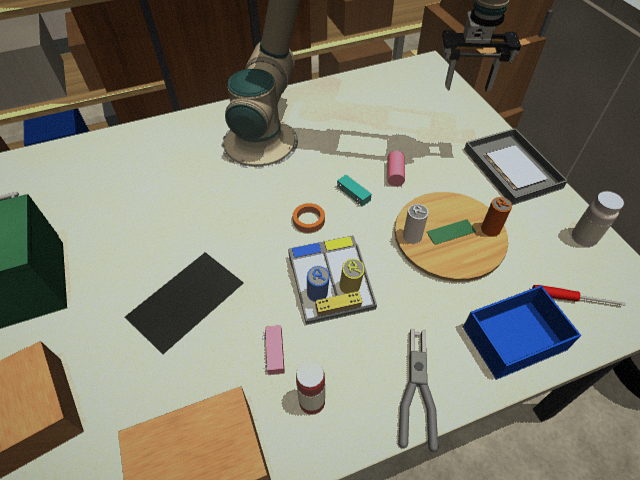

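View pics/top0.png

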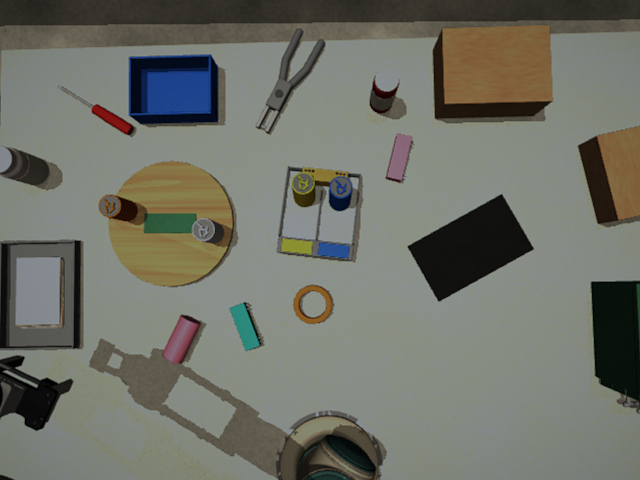

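The scene shows the yellow tub at (352,275) and the blue tub at (318,282), each in its own colour's lane. The brass block is at (338,303). The top view has the brass block at (324,176), the yellow tub at (303,188), the blue tub at (341,191), the pad at (170,223) and the mat at (470,248).

Possible mix-ups in the top view:
- **Pin block:** pink bar (399,158) and teal bar (245,326). Brass (324,176) is the one meant.
- **Yellow tub:** pink cylinder (181,340) and white/red jar (383,93). I choose yellow (303,188).
- **Blue tub:** blue tray (174,90). I choose blue (341,191).

```bash
cat > h.py <<'E'
import numpy as np, cv2
from scipy.spatial.transform import Rotation as Ro
from plant import status, eyes, ticket, manip
def cloud(p):
    v,u=np.mgrid[0:480,0:640]; z=p["z_map"]; K=p["K"]
    c=np.stack([(u-K[0,2])/K[0,0]*z,(v-K[1,2])/K[1,1]*z,z],-1)
    return (c-p["t"])@p["R"]
def onplane(p,px,h):   # px (N,2) col,row -> world points at height h
    px=np.atleast_2d(px).astype(float)
    d=np.c_[px,np.ones(len(px))]@np.linalg.inv(p["K"]).T@p["R"]; o=-p["R"].T@p["t"]
    return o+d*((h-o[2])/d[:,2])[:,None]
def hsv(p): return cv2.cvtColor(p["pixels"],cv2.COLOR_RGB2HSV)
def plate(p,mask,h):
    P=onplane(p,np.argwhere(mask)[:,::-1],h)[:,:2]
    (c,s,a)=cv2.minAreaRect((P*1000).astype(np.float32))
    # long-axis angle
    C=np.cov(P.T); w,V=np.linalg.eigh(C); v=V[:,1]; v=v if v[1]>0 else -v
    return np.round(P.mean(0),4),np.round(c,1),np.round(s,1),round(np.degrees(np.arctan2(-v[0],v[1])),2)
def region(p,lab,near=None):
    best=[d for d in eyes.silhouettes(lab,p) if near is None or np.hypot(*(np.array(d["location"])-near))<25]
    return best[0]["region"] if best else None
E
cat > m.py <<'E'
from h import *
import sys
near={"top":dict(label_yellow=(247,297),label_blue=(251,335),pad=(223,170),mat=(248,470),tub_yellow=(188,303),tub_blue=(191,341),pin_block=(176,324)),
"scene":dict(label_yellow=(243,340),label_blue=(250,307),pad=(232,451),mat=(302,185),tub_yellow=(275,352),tub_blue=(282,318),pin_block=(303,338))}
for n in ("scene","top"):
    p=eyes.read_camera(n); W=cloud(p)
    for l,h in dict(label_yellow=.043,label_blue=.043,pad=.024,mat=.003,pin_block=None,tub_yellow=None,tub_blue=None,tub_orange=None,tub_white=None).items():
        m=region(p,l,near[n].get(l))
        if m is None: print(n,l,"none"); continue
        z=W[m][:,2]
        if h: print(n,l,m.sum(),plate(p,m,h),"z",np.median(z).round(4))
        else: print(n,l,m.sum(),"mean",W[m].mean(0).round(4),"z5-95",np.percentile(z,[2,50,98]).round(3),"top",W[m][z>np.percentile(z,60)].mean(0).round(4), "bbox",np.percentile(W[m],2,0).round(3),np.percentile(W[m],98,0).round(3))
p=eyes.read_camera("top")
cv2.imwrite("pics/crop1.png",cv2.resize(p["pixels"][150:275,260:380,::-1],None,fx=4.5,fy=4.5))
print(Ro.from_rotvec(status.get_obs()["orientation"]).as_matrix().round(3))
E
python3 m.py
```

```text
scene label_yellow 258 (array([0.4798, 0.0594]), array([479.8,  60.1]), array([64.7, 29.9]), np.float64(-5.85)) z 0.0413
scene label_blue 254 (array([ 0.4695, -0.0155]), array([468.9, -16.5]), array([63.5, 30.9]), np.float64(-6.03)) z 0.0415
scene pad 620 (array([0.5365, 0.3408]), array([536.5, 341.2]), array([115.1,  44.8]), np.float64(-2.53)) z 0.0225
scene mat 5488 (array([ 0.4756, -0.3245]), array([ 470.5, -320.2]), array([142.8, 241.8]), np.float64(28.43)) z 0.0018
scene pin_block 746 mean [ 0.634  -0.0049  0.044 ] z5-95 [0.017 0.045 0.051] top [ 0.6301 -0.0064  0.0543] bbox [ 0.612 -0.051  0.017] [0.648 0.045 0.051]
scene tub_yellow 695 mean [0.6084 0.0357 0.093 ] z5-95 [0.024 0.108 0.121] top [0.6053 0.0396 0.1221] bbox [0.581 0.019 0.024] [0.625 0.062 0.121]
scene tub_blue none
scene tub_orange 853 mean [0.5736 0.4283 0.0834] z5-95 [0.    0.085 0.121] top [0.577  0.4251 0.1258] bbox [0.513 0.415 0.   ] [0.589 0.504 0.121]
scene tub_white 764 mean [0.5225 0.2377 0.0868] z5-95 [0.021 0.091 0.121] top [0.5219 0.2387 0.1234] bbox [0.464 0.222 0.021] [0.537 0.27  0.121]
top label_
[... 576 characters left out ...]
612 -0.049 -0.   ] [0.649 0.039 0.109]
top tub_yellow 670 mean [0.5923 0.0389 0.0993] z5-95 [0.034 0.113 0.121] top [0.5971 0.0404 0.1176] bbox [0.567 0.017 0.034] [0.623 0.06  0.121]
top tub_blue 688 mean [ 0.5822 -0.0362  0.1026] z5-95 [0.032 0.113 0.122] top [ 0.5851 -0.0356  0.1296] bbox [ 0.556 -0.058  0.032] [ 0.614 -0.015  0.122]
top tub_orange 738 mean [0.5614 0.4259 0.1001] z5-95 [0.029 0.113 0.122] top [0.5624 0.4314 0.1289] bbox [0.541 0.413 0.029] [0.584 0.455 0.122]
top tub_white 614 mean [0.5091 0.2368 0.1095] z5-95 [0.031 0.115 0.123] top [0.5103 0.239  0.136 ] bbox [0.489 0.22  0.031] [0.532 0.265 0.123]
[[-0.906  0.423  0.   ]
 [ 0.423  0.906  0.   ]
 [-0.     0.    -1.   ]]
```

View pics/crop1.png

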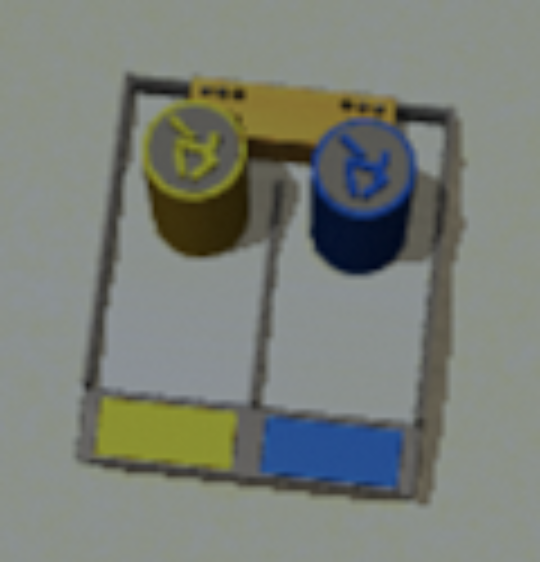

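The crop shows the brass block with its pins at the back stop, at about (320,110). The yellow tub (195,150) and blue tub (363,165) stand in front of it, each in line with its own label (165,437) and (333,450). The choice is confirmed.

```bash
cat >> h.py <<'E'
RACK=np.array([.5705,.0075]); YAW=-7.7
def ori(yaw,tilt):
    y=np.radians(yaw); xr=np.array([np.cos(y),np.sin(y),0]); yr=np.array([-np.sin(y),np.cos(y),0])
    t=np.radians(tilt); n=np.sin(t)*xr+np.cos(t)*np.array([0,0,1.])
    return np.stack([np.cross(yr,-n),yr,-n],1)
def rackpt(x,y,up):  # point 'up' along floor normal above the floor at rack x,y
    a=np.radians(YAW); t=np.radians(10); X=x+up*np.sin(t)
    z=12+(70-x)*np.tan(t)+up*np.cos(t); X,Y=X/1e3,y/1e3
    return np.r_[RACK+[np.cos(a)*X-np.sin(a)*Y,np.sin(a)*X+np.cos(a)*Y],z/1e3]
def tool(): 
    o=status.get_obs(); return o["ee_pos"],Ro.from_rotvec(o["orientation"]),o
def plan(wps):  # (pos, R, closure, nrows)
    p,R,_=tool(); p=p.copy()
    for P,T,c,n in wps:
        T=Ro.from_matrix(T); dl=(R.inv()*T).as_rotvec(degrees=True)
        n=max(n,int(np.ceil(np.abs(dl).max()/10.5)),int(np.ceil(np.linalg.norm(P-p)/.06)))
        for k in range(n):
            g=np.round(R.inv().apply((P-p)/(n-k))*2000)/2000
            r=np.round((R.inv()*T).as_rotvec(degrees=True)/(n-k),1)
            print([float(x) for x in g]+[float(x) for x in r]+[c],end=",\n")
            p=p+R.apply(g); R=R*Ro.from_rotvec(r,degrees=True)
        print("-- at",p.round(4))
E
python3 - <<'E'
from h import *
p=eyes.read_camera("top"); W=cloud(p)
for l,nr in (("tub_yellow",(188,303)),("tub_blue",(191,341)),("tub_orange",(208,115)),("tub_white",(230,205))):
    m=region(p,l,nr)
    if m is None: continue
    q=m&(W[:,:,2]>.107)&(W[:,:,2]<.135)
    (c,r)=cv2.minEnclosingCircle(np.argwhere(q)[:,::-1].astype(np.float32))
    h=.1155 if l[4] in"yb" else .117
    x=onplane(p,c,h)[0]; a=np.radians(YAW); d=x[:2]-RACK
    print(l,q.sum(),c,round(r/540*1060,1),x.round(4),"rack",(np.array([[np.cos(a),np.sin(a)],[-np.sin(a),np.cos(a)]])@d).round(4))
T=ori(YAW,10)
print("YELLOW pred x0 18")
E
```

```text
tub_yellow 15 (324.5, 174.0) 38.5 [ 0.6192 -0.0045  0.1155] rack [ 0.0499 -0.0053]
tub_orange 428 (111.032470703125, 204.6883087158203) 23.5 [0.5648 0.4342 0.117 ] rack [-0.0628  0.4221]
tub_white 432 (203.6923065185547, 229.09616088867188) 23.3 [0.5112 0.243  0.117 ] rack [-0.0903  0.2254]
YELLOW pred x0 18
```

```bash
cat > t.py <<'E'
from h import *
p=eyes.read_camera("top"); W=cloud(p)
for l,(r,c) in (("Y",(183,303)),("B",(185,341))):
    q=(W[:,:,2]>.103)&(W[:,:,2]<.135); q[:r-22]=0;q[r+22:]=0;q[:,:c-18]=0;q[:,c+18:]=0
    (c,rr)=cv2.minEnclosingCircle(np.argwhere(q)[:,::-1].astype(np.float32))
    x=onplane(p,c,.1155)[0]; a=np.radians(YAW); d=x[:2]-RACK
    print(l,q.sum(),c,round(rr/540*1060,1),x.round(4),"rack",(np.array([[np.cos(a),np.sin(a)],[-np.sin(a),np.cos(a)]])@d).round(4))
E
python3 t.py; python3 - <<'E'
from h import *
T=ori(YAW,10)
plan([(rackpt(16,41,150),T,-.5,1),(rackpt(16,41,26),T,-.5,3)])
E
```

```text
Y 448 (303.1707458496094, 183.68292236328125) 23.9 [0.6003 0.0393 0.1155] rack [0.0252 0.0355]
B 455 (340.7651062011719, 187.88604736328125) 24.2 [ 0.5901 -0.037   0.1155] rack [ 0.0254 -0.0415]
[-0.049, -0.025, 0.0035, 0.1, 0.9, -1.6, -0.5],
[-0.0485, -0.0265, 0.0025, 0.1, 0.9, -1.6, -0.5],
[-0.048, -0.0275, 0.002, 0.1, 0.9, -1.6, -0.5],
[-0.047, -0.029, 0.001, 0.2, 0.9, -1.6, -0.5],
[-0.0465, -0.0305, 0.0005, 0.1, 0.9, -1.6, -0.5],
[-0.0455, -0.0315, -0.0, 0.2, 0.9, -1.5, -0.5],
[-0.0445, -0.033, -0.001, 0.1, 0.9, -1.6, -0.5],
[-0.0435, -0.034, -0.0015, 0.2, 0.9, -1.5, -0.5],
[-0.0425, -0.035, -0.002, 0.1, 0.9, -1.6, -0.5],
[-0.0415, -0.0365, -0.0025, 0.2, 0.9, -1.5, -0.5],
[-0.041, -0.0375, -0.003, 0.1, 0.9, -1.6, -0.5],
-- at [0.6177 0.0425 0.1695]
[0.0, -0.0, 0.0415, 0.0, 0.0, 0.0, -0.5],
[0.0, -0.0, 0.0415, 0.0, 0.0, 0.0, -0.5],
[0.0, -0.0, 0.041, 0.0, 0.0, 0.0, -0.5],
-- at [0.5965 0.0454 0.0473]
```

```bash
python3 - <<'E'
from h import *
T=ori(YAW,10)
plan([(rackpt(9.5,37,150),T,-.5,8),(rackpt(9.5,37,26),T,-.5,3)])
E
```

```text
[-0.049, -0.0255, 0.003, 0.1, 0.9, -1.6, -0.5],
[-0.048, -0.027, 0.0025, 0.1, 0.9, -1.6, -0.5],
[-0.0475, -0.028, 0.002, 0.1, 0.9, -1.6, -0.5],
[-0.0465, -0.0295, 0.001, 0.2, 0.9, -1.6, -0.5],
[-0.0455, -0.031, 0.0005, 0.1, 0.9, -1.6, -0.5],
[-0.045, -0.032, -0.0, 0.2, 0.9, -1.5, -0.5],
[-0.044, -0.0335, -0.001, 0.1, 0.9, -1.6, -0.5],
[-0.043, -0.0345, -0.0015, 0.2, 0.9, -1.5, -0.5],
[-0.042, -0.0355, -0.002, 0.1, 0.9, -1.6, -0.5],
[-0.041, -0.0365, -0.0025, 0.2, 0.9, -1.5, -0.5],
[-0.04, -0.038, -0.003, 0.1, 0.9, -1.6, -0.5],
-- at [0.6105 0.0394 0.1705]
[-0.0, 0.0, 0.0415, 0.0, 0.0, 0.0, -0.5],
[-0.0, 0.0, 0.0415, 0.0, 0.0, 0.0, -0.5],
[-0.0, 0.0, 0.041, 0.0, 0.0, 0.0, -0.5],
-- at [0.5892 0.0423 0.0484]
```

Call:
servo_tool(
  rows=[
    [-0.049, -0.0255, 0.003, 0.1, 0.9, -1.6, -0.5],
    [-0.048, -0.027, 0.0025, 0.1, 0.9, -1.6, -0.5],
    [-0.0475, -0.028, 0.002, 0.1, 0.9, -1.6, -0.5],
    [-0.0465, -0.0295, 0.001, 0.2, 0.9, -1.6, -0.5],
    [-0.0455, -0.031, 0.0005, 0.1, 0.9, -1.6, -0.5],
    [-0.045, -0.032, 0, 0.2, 0.9, -1.5, -0.5],
    [-0.044, -0.0335, -0.001, 0.1, 0.9, -1.6, -0.5],
    [-0.043, -0.0345, -0.0015, 0.2, 0.9, -1.5, -0.5],
  ],
  squeeze=12,
)

```text
time_s: 3.45
ee_pos: [0.5115, 0.169, 0.1802]
orientation: [-0.325, -2.998, -0.013]
wrist_force: [1.3, -0.3, 0.1]
finger_gap: 0.0703
finger_force: 0.0
```

Call:
servo_tool(
  rows=[
    [-0.042, -0.0355, -0.002, 0.1, 0.9, -1.6, -0.5],
    [-0.041, -0.0365, -0.0025, 0.2, 0.9, -1.5, -0.5],
    [-0.04, -0.038, -0.003, 0.1, 0.9, -1.6, -0.5],
    [0, 0, 0, 0, 0, 0, -0.5],
    [0, 0, 0, 0, 0, 0, -0.5],
  ],
)

```text
time_s: 4.08
ee_pos: [0.61, 0.0397, 0.1702]
orientation: [-0.2, -2.96, -0.019]
wrist_force: [0.4, 0.1, 0.0]
finger_gap: 0.0704
finger_force: 0.0
```

```bash
python3 - <<'E'
from h import *
p,R,o=tool(); print(o["time_s"],p.round(4),o["finger_gap"],o["qpos"].round(2)); print(R.as_matrix().round(3))
plan([(rackpt(9.5,37,26),ori(YAW,10),-.5,4)])
E
```

```text
4.075 [0.61   0.0397 0.1702] 0.07040475879631558 [-0.06  0.45  1.33  0.01  1.53 -1.5 ]
[[-0.976  0.134 -0.173]
 [ 0.132  0.991  0.024]
 [ 0.174  0.001 -0.985]]
[-0.0, -0.0, 0.031, 0.0, -0.0, -0.0, -0.5],
[-0.0, -0.0, 0.031, 0.0, -0.0, -0.0, -0.5],
[-0.0005, -0.0, 0.031, 0.0, -0.0, -0.0, -0.5],
[-0.0, -0.0005, 0.0305, 0.0, -0.0, -0.0, -0.5],
-- at [0.5891 0.0421 0.0485]
```

Call:
servo_tool(
  rows=[
    [0, 0, 0.031, 0, 0, 0, -0.5],
    [0, 0, 0.031, 0, 0, 0, -0.5],
    [0, 0, 0.031, 0, 0, 0, -0.5],
    [0, 0, 0.031, 0, 0, 0, -0.5],
    [0, 0, 0, 0, 0, 0, 1],
    [0, 0, 0, 0, 0, 0, 1],
    [0, 0, 0, 0, 0, 0, 1],
    [0, 0, 0, 0, 0, 0, 1],
  ],
  squeeze=12,
)

```text
time_s: 5.08
ee_pos: [0.5905, 0.0427, 0.0501]
orientation: [-0.199, -2.965, -0.019]
wrist_force: [0.3, 0.7, 6.5]
finger_gap: 0.048
finger_force: 12.0
```

```bash
python3 - <<'E'
from h import *
p,R,o=tool(); print(o["time_s"],p.round(4),o["finger_gap"],o["finger_force"],o["wrist_force"])
T=ori(YAW,10); F=ori(YAW,0)
m=np.array([.443,-.269]); 
up=rackpt(9.5,37,26)+[0,0,.13]
# after levelling TCP is ~26mm above tub base
plan([(up,T,1,4),(np.r_[m,.10],F,1,7),(np.r_[m,.032],F,1,3)])
E
```

```text
5.075 [0.5905 0.0427 0.0501] 0.04800935336923562 12.000391334295273 [0.28050821 0.69327414 6.50808661]
[0.0055, -0.0, -0.0315, 0.0, 0.1, 0.0, 1],
[0.006, -0.0, -0.0315, 0.0, 0.0, 0.0, 1],
[0.0055, -0.0, -0.0315, 0.0, 0.1, 0.0, 1],
[0.006, -0.0005, -0.0315, 0.1, 0.0, 0.0, 1],
-- at [0.5894 0.0422 0.1782]
[0.0125, -0.047, 0.0135, -0.0, -1.4, 0.0, 1],
[0.013, -0.047, 0.0135, -0.0, -1.4, 0.0, 1],
[0.0135, -0.047, 0.013, -0.0, -1.4, 0.0, 1],
[0.0135, -0.0465, 0.0125, -0.0, -1.4, 0.0, 1],
[0.014, -0.047, 0.0125, -0.0, -1.5, 0.0, 1],
[0.014, -0.0465, 0.012, -0.0, -1.4, 0.0, 1],
[0.0145, -0.047, 0.0115, -0.0, -1.5, 0.0, 1],
-- at [ 0.443  -0.2691  0.0998]
[0.0, 0.0, 0.0225, -0.0, 0.0, 0.0, 1],
[0.0, 0.0, 0.0225, -0.0, 0.0, 0.0, 1],
[0.0, 0.0, 0.023, -0.0, 0.0, 0.0, 1],
-- at [ 0.443  -0.2691  0.0318]
```

Call:
servo_tool(
  rows=[
    [0.0055, 0, -0.0315, 0, 0, 0, 1],
    [0.0055, 0, -0.0315, 0, 0, 0, 1],
    [0.0055, 0, -0.0315, 0, 0, 0, 1],
    [0.0055, 0, -0.0315, 0, 0, 0, 1],
  ],
)

```text
time_s: 5.58
ee_pos: [0.5893, 0.0419, 0.1773]
orientation: [-0.199, -2.962, -0.017]
wrist_force: [0.3, -0.1, -1.7]
finger_gap: 0.0478
finger_force: 12.0
```

Call:
servo_tool(
  rows=[
    [0.0125, -0.047, 0.0135, 0, -1.4, 0, 1],
    [0.013, -0.047, 0.0135, 0, -1.4, 0, 1],
    [0.0135, -0.047, 0.013, 0, -1.4, 0, 1],
    [0.0135, -0.0465, 0.0125, 0, -1.4, 0, 1],
    [0.014, -0.047, 0.0125, 0, -1.5, 0, 1],
    [0.014, -0.0465, 0.012, 0, -1.4, 0, 1],
    [0.0145, -0.047, 0.0115, 0, -1.5, 0, 1],
    [0, 0, 0, 0, 0, 0, 1],
  ],
)

```text
time_s: 6.58
ee_pos: [0.4405, -0.2714, 0.097]
orientation: [-0.218, -3.133, 0.0]
wrist_force: [-0.6, -0.3, -1.7]
finger_gap: 0.0475
finger_force: 12.0
```

Call:
servo_tool(
  rows=[
    [0, 0, 0.022, 0, 0, 0, 1],
    [0, 0, 0.022, 0, 0, 0, 1],
    [0, 0, 0.016, 0, 0, 0, 1],
    [0, 0, 0.004, 0, 0, 0, 1],
    [0, 0, 0.002, 0, 0, 0, 1],
    [0, 0, 0, 0, 0, 0, 1],
  ],
)

```text
time_s: 7.32
ee_pos: [0.4436, -0.2691, 0.0322]
orientation: [0.21, 3.133, -0.001]
wrist_force: [0.2, 0.2, -0.8]
finger_gap: 0.0477
finger_force: 12.0
```

```bash
python3 - <<'E'
from h import *
p,R,o=tool(); print(o["time_s"],p.round(4),o["finger_gap"],o["finger_force"],o["wrist_force"]); print(R.as_matrix().round(3))
for n in("scene","top"):
    c=eyes.read_camera(n); cv2.imwrite(f"pics/{n}2.png",c["pixels"][:,:,::-1])
E
```

```text
7.325 [ 0.4436 -0.2691  0.0322] 0.04774764779084733 11.999708712100983 [ 0.1628506   0.20409905 -0.78777112]
[[-0.991  0.133  0.002]
 [ 0.133  0.991 -0.001]
 [-0.002 -0.    -1.   ]]
```

View pics/scene2.png

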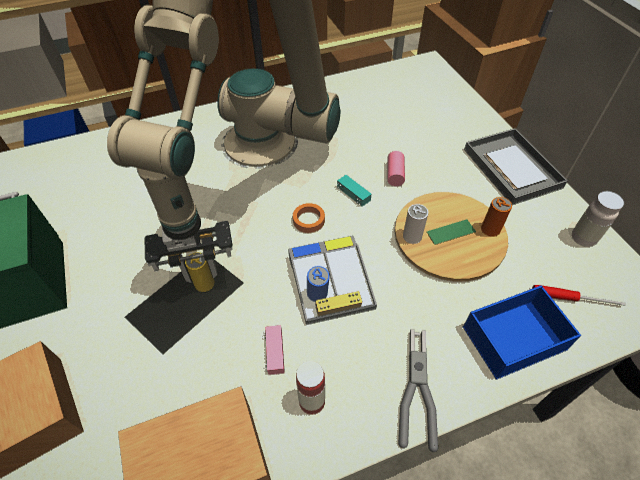

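The scene shows the yellow tub gripped at (200,272) on the mat, with blue and brass undisturbed. Next I release it and plan for blue.

Call:
servo_tool(
  rows=[
    [0, 0, 0.001, 0, 0, 0, 1],
    [0, 0, 0.001, 0, 0, 0, 1],
    [0, 0, 0, 0, 0, 0, -0.3],
    [0, 0, 0, 0, 0, 0, -0.5],
    [0, 0, 0, 0, 0, 0, -0.5],
    [0, 0, 0, 0, 0, 0, -0.5],
  ],
)

```text
time_s: 8.18
ee_pos: [0.443, -0.269, 0.0295]
orientation: [0.21, 3.134, 0.0]
wrist_force: [-1.0, 0.2, -0.6]
finger_gap: 0.0708
finger_force: 0.0
```

Call:
servo_tool(
  rows=[
    [0, 0, -0.04, 0, 0, 0, -0.5],
    [0, 0, -0.05, 0, 0, 0, -0.5],
    [0, 0, -0.05, 0, 0, 0, -0.5],
    [0, 0, 0, 0, 0, 0, -0.5],
  ],
)

```text
time_s: 8.68
ee_pos: [0.4452, -0.2708, 0.1736]
orientation: [0.21, 3.127, -0.008]
wrist_force: [-0.3, -0.8, -0.9]
finger_gap: 0.0708
finger_force: 0.0
```

```bash
python3 - <<'E'
from h import *
T=ori(YAW,10)
plan([(rackpt(9.5,-40,150),T,-.5,8),(rackpt(9.5,-40,27.5),T,-.5,4)])
E
```

```text
[-0.0155, 0.0315, 0.0005, -0.0, 1.3, 0.0, -0.5],
[-0.0155, 0.0315, 0.0, -0.0, 1.3, 0.0, -0.5],
[-0.0155, 0.0315, -0.0005, -0.0, 1.3, 0.0, -0.5],
[-0.015, 0.0315, -0.0005, -0.1, 1.3, -0.0, -0.5],
[-0.015, 0.0315, -0.001, -0.0, 1.3, 0.0, -0.5],
[-0.0155, 0.0315, -0.0015, -0.1, 1.3, -0.0, -0.5],
[-0.015, 0.032, -0.0015, -0.0, 1.3, -0.0, -0.5],
[-0.015, 0.0315, -0.002, -0.1, 1.4, -0.0, -0.5],
-- at [ 0.6002 -0.0369  0.1706]
[-0.0, -0.0, 0.0305, 0.0, -0.0, -0.0, -0.5],
[-0.0, -0.0, 0.0305, 0.0, -0.0, -0.0, -0.5],
[-0.0, -0.0, 0.031, 0.0, -0.0, -0.0, -0.5],
[-0.0005, -0.0, 0.0305, 0.0, -0.0, -0.0, -0.5],
-- at [ 0.5795 -0.0341  0.0499]
```

Call:
servo_tool(
  rows=[
    [-0.0155, 0.0315, 0, 0, 1.3, 0, -0.5],
    [-0.0155, 0.0315, 0, 0, 1.3, 0, -0.5],
    [-0.0155, 0.0315, -0.0005, 0, 1.3, 0, -0.5],
    [-0.015, 0.0315, -0.0005, 0, 1.3, 0, -0.5],
    [-0.015, 0.0315, -0.001, 0, 1.3, 0, -0.5],
    [-0.0155, 0.0315, -0.0015, -0.1, 1.3, 0, -0.5],
    [-0.015, 0.0315, -0.0015, 0, 1.3, 0, -0.5],
    [-0.015, 0.0315, -0.002, -0.1, 1.3, 0, -0.5],
  ],
)

```text
time_s: 9.68
ee_pos: [0.5975, -0.0344, 0.1652]
orientation: [-0.198, -2.951, -0.024]
wrist_force: [-0.5, -0.6, -0.6]
finger_gap: 0.0703
finger_force: 0.0
```

Call:
servo_tool(
  rows=[
    [0, 0, 0, 0, 0, 0, -0.5],
    [0, 0, 0, 0, 0, 0, -0.5],
  ],
)

```text
time_s: 9.93
ee_pos: [0.5967, -0.0359, 0.1659]
orientation: [-0.198, -2.952, -0.022]
wrist_force: [-1.0, -0.3, -0.9]
finger_gap: 0.0704
finger_force: 0.0
```

```bash
python3 - <<'E'
from h import *
p,R,o=tool(); print(p.round(4)); print(R.as_matrix().round(3))
plan([(rackpt(9.5,-40,28.5),ori(YAW,10),-.5,4)])
E
```

```text
[ 0.5967 -0.0359  0.1659]
[[-0.974  0.134 -0.181]
 [ 0.131  0.991  0.027]
 [ 0.183  0.003 -0.983]]
[-0.001, -0.0, 0.029, 0.0, -0.1, 0.0, -0.5],
[-0.001, -0.0005, 0.029, 0.1, -0.1, 0.0, -0.5],
[-0.001, -0.0, 0.029, 0.0, -0.2, 0.0, -0.5],
[-0.0005, -0.0, 0.0295, 0.1, -0.1, 0.0, -0.5],
-- at [ 0.5793 -0.0339  0.0506]
```

Call:
servo_tool(
  rows=[
    [-0.001, 0, 0.029, 0, -0.1, 0, -0.5],
    [-0.001, 0, 0.029, 0, -0.1, 0, -0.5],
    [-0.001, 0, 0.029, 0, -0.2, 0, -0.5],
    [-0.0005, 0, 0.0295, 0, -0.1, 0, -0.5],
    [0, 0, 0, 0, 0, 0, 1],
    [0, 0, 0, 0, 0, 0, 1],
    [0, 0, 0, 0, 0, 0, 1],
    [0, 0, 0, 0, 0, 0, 1],
  ],
)

```text
time_s: 10.92
ee_pos: [0.582, -0.0335, 0.0533]
orientation: [-0.199, -2.966, -0.021]
wrist_force: [0.6, -0.6, 3.4]
finger_gap: 0.048
finger_force: 12.0
```

```bash
python3 - <<'E'
from h import *
p,R,o=tool(); print(o["time_s"],p.round(4),o["finger_gap"],o["finger_force"],o["wrist_force"])
T=ori(YAW,10); F=ori(YAW,0)
m=np.array([.499,-.374]); 
up=p+[0,0,.13]
plan([(up,T,1,4),(np.r_[m,.17],F,1,8),(np.r_[m,.038],F,1,3)])
E
```

```text
10.925 [ 0.582  -0.0335  0.0533] 0.047990183570054065 11.995640695095062 [ 0.60919939 -0.61330048  3.42460663]
[0.0055, 0.0, -0.032, 0.0, 0.1, 0.0, 1],
[0.0055, 0.0, -0.032, 0.0, 0.1, 0.0, 1],
[0.0055, 0.0, -0.032, 0.1, 0.1, 0.0, 1],
[0.0055, 0.0005, -0.032, 0.0, 0.0, 0.0, 1],
-- at [ 0.5822 -0.0333  0.1832]
[0.0045, -0.0435, 0.0025, 0.0, -1.2, 0.0, 1],
[0.0045, -0.0435, 0.0025, 0.0, -1.3, 0.0, 1],
[0.0045, -0.0435, 0.002, 0.0, -1.2, 0.0, 1],
[0.0045, -0.0435, 0.002, 0.0, -1.3, 0.0, 1],
[0.0045, -0.0435, 0.002, 0.0, -1.2, 0.0, 1],
[0.0045, -0.044, 0.002, 0.0, -1.3, 0.0, 1],
[0.004, -0.0435, 0.002, 0.0, -1.2, 0.0, 1],
[0.0045, -0.044, 0.0015, 0.1, -1.3, 0.0, 1],
-- at [ 0.4989 -0.3742  0.17  ]
[-0.0, 0.0, 0.044, -0.0, 0.0, 0.0, 1],
[-0.0, 0.0, 0.044, -0.0, 0.0, 0.0, 1],
[-0.0, 0.0005, 0.044, -0.0, 0.0, 0.0, 1],
-- at [ 0.499  -0.3739  0.038 ]
```

Call:
servo_tool(
  rows=[
    [0.0055, 0, -0.032, 0, 0, 0, 1],
    [0.0055, 0, -0.032, 0, 0.1, 0, 1],
    [0.0055, 0, -0.032, 0, 0.1, 0, 1],
    [0.0055, 0, -0.032, 0, 0, 0, 1],
    [0, 0, 0, 0, 0, 0, 1],
  ],
)

```text
time_s: 11.55
ee_pos: [0.5829, -0.0335, 0.1842]
orientation: [-0.199, -2.966, -0.022]
wrist_force: [1.1, 0.6, -1.8]
finger_gap: 0.0481
finger_force: 12.0
```

Call:
servo_tool(
  rows=[
    [0.0045, -0.0435, 0.0025, 0, -1.2, 0, 1],
    [0.0045, -0.0435, 0.0025, 0, -1.3, 0, 1],
    [0.0045, -0.0435, 0.002, 0, -1.2, 0, 1],
    [0.0045, -0.0435, 0.002, 0, -1.3, 0, 1],
    [0.0045, -0.0435, 0.002, 0, -1.2, 0, 1],
    [0.0045, -0.044, 0.002, 0, -1.3, 0, 1],
    [0.004, -0.0435, 0.002, 0, -1.2, 0, 1],
    [0.0045, -0.044, 0.0015, 0, -1.3, 0, 1],
  ],
)

```text
time_s: 12.55
ee_pos: [0.4966, -0.3747, 0.1656]
orientation: [-0.211, -3.132, -0.009]
wrist_force: [0.9, -0.3, -1.9]
finger_gap: 0.0473
finger_force: 12.0
```

Call:
servo_tool(
  rows=[
    [0, 0, 0.044, 0, 0, 0, 1],
    [0, 0, 0.044, 0, 0, 0, 1],
    [0, 0, 0.044, 0, 0, 0, 1],
    [0, 0, 0, 0, 0, 0, 1],
    [0, 0, 0, 0, 0, 0, 1],
  ],
)

```text
time_s: 13.18
ee_pos: [0.4977, -0.3735, 0.0359]
orientation: [-0.211, -3.133, -0.007]
wrist_force: [-0.1, -0.4, -0.7]
finger_gap: 0.0477
finger_force: 12.0
```

```bash
python3 - <<'E'
from h import *
p,R,o=tool(); print(o["time_s"],p.round(4),o["finger_gap"],o["finger_force"],o["wrist_force"]); print(R.as_matrix().round(3))
E
```

```text
13.175 [ 0.4977 -0.3735  0.0359] 0.04769793686783983 11.989554315805435 [-0.06669298 -0.36726635 -0.72581767]
[[-0.991  0.134 -0.001]
 [ 0.134  0.991  0.004]
 [ 0.001  0.004 -1.   ]]
```

Call:
servo_tool(
  rows=[
    [0, 0, 0.001, 0, 0, 0, 1],
    [0, 0, 0.001, 0, 0, 0, 1],
    [0, 0, 0, 0, 0, 0, 1],
  ],
)

```text
time_s: 13.55
ee_pos: [0.4978, -0.3738, 0.0344]
orientation: [-0.211, -3.134, -0.005]
wrist_force: [0.7, 0.2, -0.6]
finger_gap: 0.0482
finger_force: 12.0
```

Call:
servo_tool(
  rows=[
    [0, 0, 0.001, 0, 0, 0, 1],
    [0, 0, 0.001, 0, 0, 0, 1],
    [0, 0, 0, 0, 0, 0, 1],
  ],
)

```text
time_s: 13.92
ee_pos: [0.4975, -0.3737, 0.0316]
orientation: [-0.211, -3.133, -0.006]
wrist_force: [0.2, 0.2, -0.5]
finger_gap: 0.0479
finger_force: 12.0
```

Call:
servo_tool(
  rows=[
    [0, 0, 0.001, 0, 0, 0, 1],
    [0, 0, 0.001, 0, 0, 0, 1],
    [0, 0, 0, 0, 0, 0, 1],
  ],
)

```text
time_s: 14.3
ee_pos: [0.4975, -0.3737, 0.0296]
orientation: [-0.211, -3.133, -0.006]
wrist_force: [0.6, 0.4, -1.1]
finger_gap: 0.0478
finger_force: 12.0
```

```bash
python3 - <<'E'
from h import *
p,R,o=tool()
for n in("scene","top"):
    c=eyes.read_camera(n); cv2.imwrite(f"pics/{n}3.png",cv2.resize(c["pixels"][170:360,100:290] if n=="scene" else c["pixels"][180:310,400:550],None,fx=3,fy=3)[:,:,::-1])
E
```

```text
(no output)
```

View pics/scene3.png

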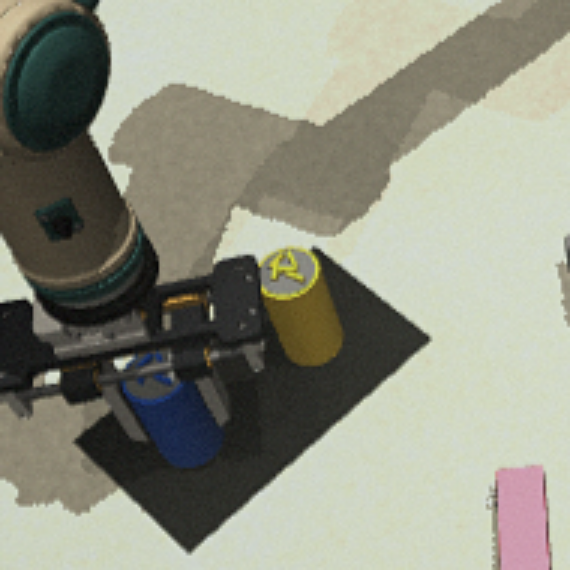

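The crop shows the yellow tub standing upright at (303,305) and the blue tub held at (175,410) over the mat. I keep lowering it to contact.

Call:
servo_tool(
  rows=[
    [0, 0, 0.001, 0, 0, 0, 1],
    [0, 0, 0.001, 0, 0, 0, 1],
    [0, 0, 0, 0, 0, 0, 1],
    [0, 0, 0, 0, 0, 0, 1],
  ],
)

```text
time_s: 14.9
ee_pos: [0.4976, -0.3738, 0.0278]
orientation: [-0.211, -3.134, -0.005]
wrist_force: [0.3, 0.2, 0.4]
finger_gap: 0.0476
finger_force: 12.0
```

Call:
servo_tool(
  rows=[
    [0, 0, 0.0005, 0, 0, 0, 1],
    [0, 0, 0, 0, 0, 0, 1],
    [0, 0, 0, 0, 0, 0, -0.2],
    [0, 0, 0, 0, 0, 0, -0.5],
    [0, 0, 0, 0, 0, 0, -0.5],
    [0, 0, 0, 0, 0, 0, -0.5],
  ],
)

```text
time_s: 15.65
ee_pos: [0.4976, -0.3737, 0.027]
orientation: [-0.211, -3.133, -0.006]
wrist_force: [-1.2, 0.2, -0.5]
finger_gap: 0.0703
finger_force: 0.0
```

Call:
servo_tool(
  rows=[
    [0, 0, -0.04, 0, 0, 0, -0.5],
    [0, 0, -0.06, 0, 0, 0, -0.5],
    [0, 0, -0.06, 0, 0, 0, -0.5],
    [0, 0, -0.02, 0, 0, 0, -0.5],
    [0, 0, 0, 0, 0, 0, -0.5],
    [0, 0, 0, 0, 0, 0, -0.5],
  ],
)

```text
time_s: 16.4
ee_pos: [0.497, -0.3737, 0.2056]
orientation: [-0.211, -3.132, -0.008]
wrist_force: [-0.0, -1.0, -0.6]
finger_gap: 0.0708
finger_force: 0.0
```

```bash
python3 - <<'E'
from h import *
a=np.radians(YAW); M=np.array([[np.cos(a),np.sin(a)],[-np.sin(a),np.cos(a)]])
for n,nb,npd in(("scene",(303,338),(232,451)),("top",(176,324),(223,170))):
    p=eyes.read_camera(n); W=cloud(p); H=hsv(p)
    cv2.imwrite(f"pics/{n}4.png",p["pixels"][:,:,::-1])
    m=region(p,"pin_block",nb)
    if m is not None:
        q=m&(W[:,:,2]>.035)&(W[:,:,2]<.07)
        print(n,"block",q.sum(),W[q].mean(0).round(4),"rack",(M@(W[q].mean(0)[:2]-RACK)).round(4),plate(p,q,.05))
    for l,h in (("pad",.024),):
        m=region(p,l,npd); print(l,plate(p,m,h))
    g=((H[:,:,0]>45)&(H[:,:,0]<90)&(H[:,:,1]>110)).astype(np.uint8); b=np.zeros_like(g); r,c=npd; b[r-30:r+30,c-45:c+45]=g[r-30:r+30,c-45:c+45]
    cs,_=cv2.findContours(b,cv2.RETR_EXTERNAL,cv2.CHAIN_APPROX_NONE); k=max(cs,key=cv2.contourArea)
    mm=np.zeros_like(g); cv2.drawContours(mm,[k],-1,1,-1); print("pad hsv",mm.sum(),plate(p,mm>0,.024))
    P=onplane(p,k[:,0],.024)[:,:2].astype(np.float32)*1000; print(cv2.minAreaRect(P))
    for l,h in(("label_yellow",.043),("label_blue",.043)):
        m=region(p,l); print(l,plate(p,m,h) if m is not None else None)
    q=(W[:,:,2]>.09)&(W[:,:,2]<.106)&(W[:,:,1]<-.2)&(W[:,:,1]>-.45)&(W[:,:,0]>.38)&(W[:,:,0]<.57)
    k,lab=cv2.connectedComponents(q.astype(np.uint8))
    for i in range(1,k):
        s=lab==i
        if s.sum()>60:
            c,_=cv2.minEnclosingCircle(np.argwhere(s)[:,::-1].astype(np.float32)); print("tub",s.sum(),onplane(p,c,.098)[0].round(4),np.median(W[s][:,2]).round(4))
E
```

```text
scene block 599 [ 0.6319 -0.0028  0.046 ] rack [ 0.0622 -0.002 ] (array([ 0.634 , -0.0038]), array([634.4,  -3.4]), array([100.3,  34. ]), np.float64(-7.1))Traceback (most recent call last):
  File "<stdin>", line 11, in <module>
  File "h.py", line 14, in plate
    P=onplane(p,np.argwhere(mask)[:,::-1],h)[:,:2]
      ~~~~~~~^^^^^^^^^^^^^^^^^^^^^^^^^^^^^^^
  File "h.py", line 10, in onplane
    d=np.c_[px,np.ones(len(px))]@np.linalg.inv(p["K"]).T@p["R"]; o=-p["R"].T@p["t"]
      ~~~~~~~~~~~~~~~~~~~~~~~~~~^~~~~~~~~~~~~~~~~~~~~~~~
ValueError: matmul: Input operand 1 has a mismatch in its core dimension 0, with gufunc signature (n?,k),(k,m?)->(n?,m?) (size 3 is different from 1)
```

```bash
cat > q.py <<'E'
from h import *
a=np.radians(YAW); M=np.array([[np.cos(a),np.sin(a)],[-np.sin(a),np.cos(a)]])
for n,nb,npd in(("scene",(303,338),(232,451)),("top",(176,324),(223,170))):
    p=eyes.read_camera(n); W=cloud(p); H=hsv(p)
    cv2.imwrite(f"pics/{n}4.png",p["pixels"][:,:,::-1])
    m=region(p,"pin_block",nb)
    if m is not None:
        q=m&(W[:,:,2]>.035)&(W[:,:,2]<.07)
        print(n,"block",q.sum(),W[q].mean(0).round(4),"rack",(M@(W[q].mean(0)[:2]-RACK)).round(4),plate(p,q,.05))
    g=((H[:,:,0]>45)&(H[:,:,0]<90)&(H[:,:,1]>110)).astype(np.uint8); b=np.zeros_like(g); r,c=npd; b[r-30:r+30,c-45:c+45]=g[r-30:r+30,c-45:c+45]
    cs,_=cv2.findContours(b,cv2.RETR_EXTERNAL,cv2.CHAIN_APPROX_NONE); k=max(cs,key=cv2.contourArea)
    mm=np.zeros_like(g); cv2.drawContours(mm,[k],-1,1,-1); print("pad hsv",mm.sum(),plate(p,mm>0,.024))
    P=onplane(p,k[:,0],.024)[:,:2].astype(np.float32)*1000; print(cv2.minAreaRect(P))
    for l,h in(("label_yellow",.043),("label_blue",.043)):
        m=region(p,l); print(l,plate(p,m,h) if m is not None else None)
    q=(W[:,:,2]>.09)&(W[:,:,2]<.106)&(W[:,:,1]<-.2)&(W[:,:,1]>-.45)&(W[:,:,0]>.38)&(W[:,:,0]<.57)
    k,lab=cv2.connectedComponents(q.astype(np.uint8))
    for i in range(1,k):
        s=lab==i
        if s.sum()>60:
            c,_=cv2.minEnclosingCircle(np.argwhere(s)[:,::-1].astype(np.float32)); print("tub",s.sum(),onplane(p,c,.098)[0].round(4),np.median(W[s][:,2]).round(4))
E
python3 q.py
```

```text
scene block 592 [ 0.632  -0.0031  0.0459] rack [ 0.0623 -0.0023] (array([ 0.6341, -0.0041]), array([634.2,  -3.5]), array([100.3,  33.8]), np.float64(-7.32))
pad hsv 351 (array([0.5367, 0.359 ]), array([535.1, 342.9]), array([113.4,  40.3]), np.float64(2.14))
((535.1356811523438, 342.9143371582031), (113.36322784423828, 40.300392150878906), 88.53154754638672)
label_yellow (array([0.4801, 0.0607]), array([479.9,  60.8]), array([64.5, 28.4]), np.float64(-8.27))
label_blue (array([ 0.4699, -0.0194]), array([470., -19.]), array([66. , 28.8]), np.float64(-8.25))
tub 325 [ 0.4499 -0.2687  0.098 ] 0.0974
tub 383 [ 0.5038 -0.373   0.098 ] 0.0973
top block 632 [ 0.6276 -0.0031  0.0463] rack [ 0.058  -0.0028] (array([ 0.627 , -0.0032]), array([626.6,  -3.3]), array([99., 32.]), np.float64(-7.84))
pad hsv 915 (array([0.534 , 0.3437]), array([533.4, 341.2]), array([112.,  40.]), np.float64(0.5))
((533.43603515625, 341.214111328125), (111.99418640136719, 40.033199310302734), 88.97742462158203)
label_yellow (array([0.4779, 0.06  ]), array([477.8,  60.2]), array([67. , 28.4]), np.float64(-7.92))
label_blue (array([ 0.4686, -0.0174]), array([469.2, -18.4]), array([69.3, 31.2]), np.float64(-7.58))
tub 101 [ 0.4981 -0.3726  0.098 ] 0.097
tub 439 [ 0.4447 -0.2701  0.098 ] 0.0978
```

View pics/top4.png

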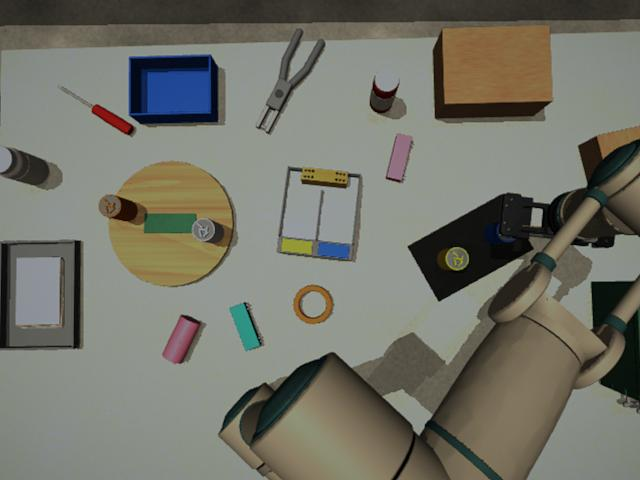

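The top view shows both tubs standing on the mat, yellow at (455,259) and blue at (500,231). The brass block is alone at the stop at (325,176), and the pad is at (170,223).

```bash
cat >> h.py <<'E'
def orib(yaw,tilt):  # fingers close along block x (down-slope)
    T=ori(yaw,tilt); return np.stack([T[:,1],-T[:,0],T[:,2]],1)
E
python3 - <<'E'
from h import *
T=orib(YAW,10); print(np.linalg.det(T),T.round(2))
plan([(rackpt(30,-2.5,170),T,-.28,10),(rackpt(56.2,-2.5,90),T,-.28,3)])
p=eyes.read_camera("top"); H=hsv(p)
g=((H[:,:,0]>45)&(H[:,:,0]<90)&(H[:,:,1]>100))
up,lo=[],[]
for c in range(150,190):
    r=np.where(g[205:240,c])[0]
    if len(r): up.append((c,205+r.min()-.5)); lo.append((c,205+r.max()+.5))
for e in(up,lo):
    P=onplane(p,np.array(e),.024); f=np.polyfit(P[:,1],P[:,0],1); print("edge slope deg",np.degrees(np.arctan(f[0])).round(2),np.polyval(f,.3412).round(4))
E
```

```text
1.0 [[ 0.13  0.98 -0.17]
 [ 0.99 -0.13  0.02]
 [ 0.   -0.17 -0.98]]
[-0.008, 0.0385, 0.002, 0.8, 0.8, 9.0, -0.28],
[-0.002, 0.0395, 0.0015, 0.8, 0.8, 9.0, -0.28],
[0.004, 0.039, 0.001, 0.8, 0.8, 9.0, -0.28],
[0.0105, 0.038, 0.0005, 0.8, 0.8, 9.0, -0.28],
[0.016, 0.036, 0.0005, 0.8, 0.7, 9.0, -0.28],
[0.0215, 0.033, 0.0, 0.8, 0.8, 9.0, -0.28],
[0.0265, 0.0295, -0.0, 0.8, 0.7, 8.9, -0.28],
[0.031, 0.025, -0.0, 0.8, 0.8, 9.0, -0.28],
[0.034, 0.0195, 0.0, 0.7, 0.8, 8.9, -0.28],
[0.037, 0.014, 0.0005, 0.8, 0.7, 9.0, -0.28],
-- at [ 0.629  -0.0028  0.1864]
[-0.0, 0.009, 0.0265, -0.0, 0.0, -0.0, -0.28],
[-0.0, 0.009, 0.0265, -0.0, 0.0, -0.0, -0.28],
[-0.0, 0.009, 0.027, -0.0, 0.0, -0.0, -0.28],
-- at [ 0.6415 -0.0045  0.1029]
edge slope deg 1.09 0.5545
edge slope deg 1.02 0.5123
```

Call:
servo_tool(
  rows=[
    [-0.008, 0.0385, 0.002, 0.8, 0.8, 9, -0.28],
    [-0.002, 0.0395, 0.0015, 0.8, 0.8, 9, -0.28],
    [0.004, 0.039, 0.001, 0.8, 0.8, 9, -0.28],
    [0.0105, 0.038, 0.0005, 0.8, 0.8, 9, -0.28],
    [0.016, 0.036, 0.0005, 0.8, 0.7, 9, -0.28],
    [0.0215, 0.033, 0, 0.8, 0.8, 9, -0.28],
    [0.0265, 0.0295, 0, 0.8, 0.7, 8.9, -0.28],
    [0.031, 0.025, 0, 0.8, 0.8, 9, -0.28],
  ],
)

```text
time_s: 18.0
ee_pos: [0.6036, -0.0757, 0.1907]
orientation: [-1.946, -2.319, 0.146]
wrist_force: [-0.2, -0.3, -0.2]
finger_gap: 0.0601
finger_force: 0.0
```

Call:
servo_tool(
  rows=[
    [0.034, 0.0195, 0, 0.7, 0.8, 8.9, -0.28],
    [0.037, 0.014, 0.0005, 0.8, 0.7, 9, -0.28],
    [0, 0, 0, 0, 0, 0, -0.28],
    [0, 0.009, 0.0265, 0, 0, 0, -0.28],
    [0, 0.009, 0.0265, 0, 0, 0, -0.28],
    [0, 0.009, 0.027, 0, 0, 0, -0.28],
    [0, 0, 0, 0, 0, 0, -0.28],
    [0, 0, 0, 0, 0, 0, -0.28],
  ],
)

```text
time_s: 19.0
ee_pos: [0.6419, -0.0052, 0.1041]
orientation: [-2.264, -1.978, 0.173]
wrist_force: [0.7, 0.2, 0.3]
finger_gap: 0.0601
finger_force: 0.0
```

```bash
python3 - <<'E'
from h import *
p,R,o=tool(); print(o["time_s"],p.round(4),o["finger_gap"],o["wrist_force"],o["qpos"].round(2)); print(R.as_matrix().round(3))
T=orib(YAW,10)
plan([(rackpt(56.2,-2.5,12.5),T,-.28,4)])
E
```

```text
19.0 [ 0.6419 -0.0052  0.1041] 0.0600587538994056 [0.69619021 0.18612529 0.2920286 ] [-0.12  0.54  1.35  0.    1.43  0.02]
[[ 0.135  0.976 -0.171]
 [ 0.991 -0.133  0.023]
 [-0.001 -0.173 -0.985]]
[0.0, -0.0, 0.0195, 0.0, 0.0, -0.0, -0.28],
[0.0, -0.0, 0.0195, 0.0, 0.0, -0.0, -0.28],
[0.0005, -0.0005, 0.02, 0.0, 0.0, -0.0, -0.28],
[0.0, -0.0, 0.0195, 0.1, 0.0, -0.0, -0.28],
-- at [ 0.628  -0.0029  0.0269]
```

Call:
servo_tool(
  rows=[
    [0, 0, 0.0195, 0, 0, 0, -0.28],
    [0, 0, 0.0195, 0, 0, 0, -0.28],
    [0, 0, 0.02, 0, 0, 0, -0.28],
    [0, 0, 0.012, 0, 0, 0, -0.28],
    [0, 0, 0.004, 0, 0, 0, -0.28],
    [0, 0, 0.0025, 0, 0, 0, -0.28],
    [0, 0, 0, 0, 0, 0, -0.28],
  ],
  squeeze=30,
)

```text
time_s: 19.88
ee_pos: [0.6287, -0.0029, 0.0272]
orientation: [-2.264, -1.978, 0.173]
wrist_force: [-0.0, 0.2, 0.4]
finger_gap: 0.0603
finger_force: 0.0
```

Call:
servo_tool(
  rows=[
    [0, 0, 0, 0, 0, 0, 0.2],
    [0, 0, 0, 0, 0, 0, 0.4],
    [0, 0, 0, 0, 0, 0, 0.7],
    [0, 0, 0, 0, 0, 0, 1],
    [0, 0, 0, 0, 0, 0, 1],
    [0, 0, 0, 0, 0, 0, 1],
  ],
  squeeze=30,
)

```text
time_s: 20.62
ee_pos: [0.6257, -0.0024, 0.0271]
orientation: [-2.26, -1.975, 0.179]
wrist_force: [-5.3, 0.5, 4.8]
finger_gap: 0.0275
finger_force: 30.0
```

```bash
python3 - <<'E'
from h import *
p,R,o=tool(); print(o["time_s"],p.round(4),o["finger_gap"],o["wrist_force"],o["qpos"].round(2)); print(R.as_matrix().round(3))
T=orib(YAW,10); F=orib(-1.05,0); c=np.array([.5345,.3415])
plan([(p+[-.004,0,.16],T,1,5),(np.r_[c,.19],F,1,8),(np.r_[c,.06],F,1,4)])
E
```

```text
20.625 [ 0.6257 -0.0024  0.0271] 0.027504938986121028 [-5.30828135  0.45428889  4.81021512] [-0.12  0.59  1.47  0.    1.26  0.02]
[[ 0.134  0.975 -0.177]
 [ 0.991 -0.132  0.023]
 [-0.001 -0.179 -0.984]]
[-0.0, -0.0065, -0.0315, -0.1, 0.0, -0.0, 1],
[-0.0, -0.0065, -0.0315, -0.1, 0.0, -0.0, 1],
[-0.0, -0.0065, -0.0315, -0.0, 0.0, -0.0, 1],
[-0.0005, -0.0065, -0.031, -0.1, 0.0, -0.0, 1],
[-0.0, -0.006, -0.0315, -0.0, 0.0, -0.0, 1],
-- at [ 0.6218 -0.0023  0.1873]
[0.041, -0.0165, 0.0025, -1.2, -0.1, -0.8, 1],
[0.0415, -0.016, 0.002, -1.3, -0.1, -0.8, 1],
[0.0415, -0.0155, 0.0015, -1.2, -0.1, -0.8, 1],
[0.042, -0.0145, 0.0015, -1.3, -0.0, -0.8, 1],
[0.042, -0.014, 0.001, -1.2, -0.1, -0.9, 1],
[0.042, -0.0135, 0.0005, -1.3, -0.0, -0.8, 1],
[0.0425, -0.013, 0.0005, -1.2, -0.1, -0.9, 1],
[0.0425, -0.0125, -0.0, -1.3, -0.0, -0.8, 1],
-- at [0.5345 0.3414 0.19  ]
[-0.0, 0.0, 0.0325, 0.0, -0.0, -0.0, 1],
[-0.0, 0.0, 0.0325, 0.0, -0.0, -0.0, 1],
[-0.0, 0.0, 0.0325, 0.0, -0.0, -0.0, 1],
[-0.0, 0.0, 0.0325, 0.0, -0.0, -0.0, 1],
-- at [0.5345 0.3415 0.06  ]
```

Call:
servo_tool(
  rows=[
    [0, -0.0065, -0.0315, 0, 0, 0, 1],
    [0, -0.0065, -0.0315, 0, 0, 0, 1],
    [0, -0.0065, -0.0315, 0, 0, 0, 1],
    [0, -0.0065, -0.031, 0, 0, 0, 1],
    [0, -0.006, -0.0315, 0, 0, 0, 1],
    [0, 0, 0, 0, 0, 0, 1],
  ],
)

```text
time_s: 21.38
ee_pos: [0.6261, -0.0023, 0.1883]
orientation: [-2.267, -1.98, 0.168]
wrist_force: [0.6, 0.6, -4.7]
finger_gap: 0.0275
finger_force: 30.0
```

Call:
servo_tool(
  rows=[
    [0.041, -0.0165, 0.0025, -1.2, -0.1, -0.8, 1],
    [0.0415, -0.016, 0.002, -1.3, -0.1, -0.8, 1],
    [0.0415, -0.0155, 0.0015, -1.2, -0.1, -0.8, 1],
    [0.042, -0.0145, 0.0015, -1.3, 0, -0.8, 1],
    [0.042, -0.014, 0.001, -1.2, -0.1, -0.9, 1],
    [0.042, -0.0135, 0.0005, -1.3, 0, -0.8, 1],
    [0.0425, -0.013, 0.0005, -1.2, -0.1, -0.9, 1],
    [0.0425, -0.0125, 0, -1.3, 0, -0.8, 1],
  ],
)

```text
time_s: 22.38
ee_pos: [0.5354, 0.3425, 0.1866]
orientation: [-2.241, -2.199, 0.004]
wrist_force: [0.9, 0.3, -4.8]
finger_gap: 0.0279
finger_force: 30.0
```

Call:
servo_tool(
  rows=[
    [0, 0, 0, 0, 0, 0, 1],
    [0, 0, 0, 0, 0, 0, 1],
    [0, 0, 0, 0, 0, 0, 1],
  ],
)

```text
time_s: 22.75
ee_pos: [0.537, 0.3404, 0.1885]
orientation: [-2.244, -2.198, 0.002]
wrist_force: [-0.0, -0.5, -4.3]
finger_gap: 0.0279
finger_force: 30.0
```

```bash
python3 - <<'E'
from h import *
p,R,o=tool(); print(o["time_s"],p.round(4),o["finger_gap"],o["wrist_force"],o["qpos"].round(2)); print(R.as_matrix().round(3))
F=orib(-1.05,0); c=np.array([.5345,.3415])
im=eyes.read_camera("top"); W=cloud(im); m=region(im,"pin_block",(200,160))
cv2.imwrite("pics/top5.png",cv2.resize(im["pixels"][140:300,90:250],None,fx=3.5,fy=3.5)[:,:,::-1])
plan([(np.r_[c,.06],F,1,4)])
E
```

```text
22.75 [0.537  0.3404 0.1885] 0.027942557481548336 [-0.04667621 -0.53882415 -4.32983393] [0.46 0.38 1.39 0.   1.37 0.48]
[[ 0.021  1.    -0.002]
 [ 1.    -0.021 -0.   ]
 [-0.    -0.002 -1.   ]]
[0.0, -0.0005, 0.0325, -0.0, -0.0, -0.0, 1],
[0.0005, -0.0005, 0.032, -0.0, -0.0, -0.1, 1],
[0.0, -0.001, 0.0325, -0.0, -0.0, -0.0, 1],
[0.0005, -0.0005, 0.032, -0.0, -0.0, -0.1, 1],
-- at [0.5347 0.3417 0.0601]
```

View pics/top5.png

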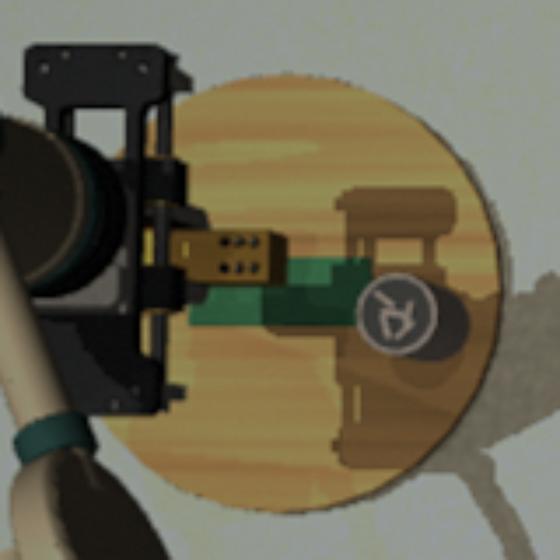

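The crop shows the block held level and parallel to the pad, with its near end at (287,258). The pad is at (280,292) and the white tub at (397,313). I now compare the block's near end with the TCP.

```bash
python3 - <<'E'
from h import *
im=eyes.read_camera("top"); p,R,o=tool(); print(p)
H=hsv(im); W=cloud(im); zt=p[2]-.0125+.034
g=(H[:,:,0]>12)&(H[:,:,0]<32)&(abs(W[:,:,2]-zt)<.012); g[:, :135]=0; g[:,185:]=0; g[:195]=0; g[235:]=0
ys,xs=np.where(g); print(g.sum(),xs.max(),ys.min(),ys.max(), np.median(W[g][:,2]))
q=[]
for r in range(ys.min()+3,ys.max()-3):
    q.append((np.where(g[r])[0].max()+.5,r))
P=onplane(im,np.array(q),zt); print("end y",np.median(P[:,1]).round(4), "expected",p[1]-.05)
m=W[g]; print("centre x",onplane(im,[[xs.mean(),ys.mean()]],zt).round(4))
E
```

```text
[0.5373332  0.34063549 0.18930574]
456 168 198 226 0.208996920491295Traceback (most recent call last):
  File "<stdin>", line 8, in <module>
    return umr_maximum(a, axis, None, out, keepdims, initial, where)
ValueError: zero-size array to reduction operation maximum which has no identity
```

Call:
servo_tool(
  rows=[
    [0, -0.0005, 0.0325, 0, 0, 0, 1],
    [0.0005, -0.0005, 0.032, 0, 0, 0, 1],
    [0, -0.001, 0.0325, 0, 0, 0, 1],
    [0.0005, -0.0005, 0.0315, 0, 0, -0.1, 1],
    [0, 0, 0, 0, 0, 0, 1],
    [0, 0, 0, 0, 0, 0, 1],
  ],
)

```text
time_s: 23.65
ee_pos: [0.5357, 0.3431, 0.0624]
orientation: [-2.242, -2.201, -0.004]
wrist_force: [1.3, 0.1, -5.0]
finger_gap: 0.0279
finger_force: 30.0
```

Same check again at the lower height.

```bash
cat > b.py <<'E'
from h import *
import sys
for n in("top","scene"):
    im=eyes.read_camera(n); p,R,o=tool(); W=cloud(im); H=hsv(im); zt=float(sys.argv[1]) if len(sys.argv)>1 else p[2]-.0125+.034
    g=(H[:,:,0]>12)&(H[:,:,0]<32)&(H[:,:,1]>80)&(abs(W[:,:,2]-zt)<.006)&(abs(W[:,:,0]-.535)<.035)&(abs(W[:,:,1]-.342)<.062)
    k,lab,st,_=cv2.connectedComponentsWithStats(g.astype(np.uint8)); 
    for i in range(1,k):
        if st[i,4]<60: continue
        P=onplane(im,np.argwhere(lab==i)[:,::-1],zt)*1000; print(n,st[i,4],cv2.minAreaRect(P[:,:2].astype(np.float32)),P.min(0).round(1),P.max(0).round(1))
    cv2.imwrite(f"pics/{n}6.png",cv2.resize(im["pixels"][140:300,90:250] if n=="top" else im["pixels"][160:300,380:540],None,fx=3.5,fy=3.5)[:,:,::-1])
print(p.round(4),"expect y",p[1]-.05,p[1]+.05)
E
python3 b.py
```

```text
top 283 ((535.4896850585938, 314.8354187011719), (48.78180694580078, 27.537567138671875), 89.925048828125) [521.7 290.4  84.4] [549.3 339.2  84.4]
scene 218 ((539.9398803710938, 323.6123962402344), (31.48330307006836, 66.59255981445312), 2.0331687927246094) [523.6 290.7  84.6] [556.6 356.4  84.6]
[0.5359 0.3434 0.0631] expect y 0.29337312281397543 0.3933731228139754
```

View pics/scene6.png

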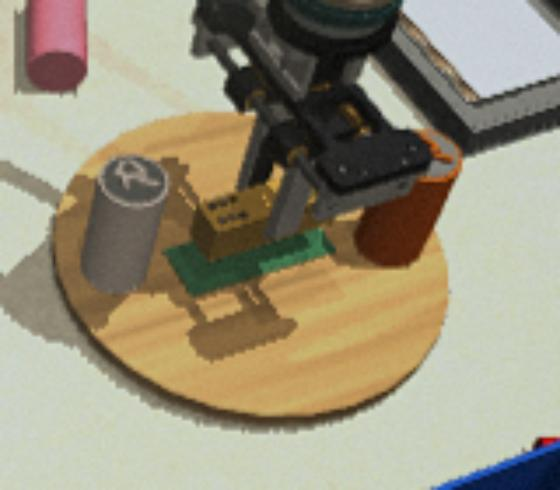

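The scene crop shows the block hovering level over the pad, block at (235,222) and pad at (250,262), clear of the white and orange tubs. I lower it straight down.

Call:
servo_tool(
  rows=[
    [0, 0, 0.01, 0, 0, 0, 1],
    [0, 0, 0.008, 0, 0, 0, 1],
    [0, 0, 0.003, 0, 0, 0, 1],
    [0, 0, 0, 0, 0, 0, 1],
    [0, 0, 0, 0, 0, 0, 1],
  ],
)

```text
time_s: 24.38
ee_pos: [0.5346, 0.343, 0.0403]
orientation: [-2.24, -2.201, -0.002]
wrist_force: [0.3, 0.5, -5.4]
finger_gap: 0.0277
finger_force: 30.0
```

Call:
servo_tool(
  rows=[
    [0, 0, 0.001, 0, 0, 0, 1],
    [0, 0, 0.001, 0, 0, 0, 1],
    [0, 0, 0, 0, 0, 0, 1],
    [0, 0, 0, 0, 0, 0, 1],
  ],
)

```text
time_s: 24.88
ee_pos: [0.5344, 0.3429, 0.0381]
orientation: [-2.24, -2.201, -0.001]
wrist_force: [-0.5, 0.4, -5.0]
finger_gap: 0.0277
finger_force: 30.0
```

Call:
servo_tool(
  rows=[
    [0, 0, 0.001, 0, 0, 0, 1],
    [0, 0, 0.001, 0, 0, 0, 1],
    [0, 0, 0, 0, 0, 0, 1],
    [0, 0, 0, 0, 0, 0, 1],
  ],
)

```text
time_s: 25.38
ee_pos: [0.5345, 0.3429, 0.0369]
orientation: [-2.24, -2.201, -0.002]
wrist_force: [-2.1, -0.2, 4.1]
finger_gap: 0.0278
finger_force: 30.0
```

Contact. Release, opening modestly, then rise.

Call:
servo_tool(
  rows=[
    [0, 0, 0, 0, 0, 0, 0.2],
    [0, 0, 0, 0, 0, 0, -0.1],
    [0, 0, 0, 0, 0, 0, -0.1],
    [0, 0, 0, 0, 0, 0, -0.1],
    [0, 0, -0.03, 0, 0, 0, -0.1],
    [0, 0, -0.05, 0, 0, 0, -0.1],
    [0, 0, -0.06, 0, 0, 0, -0.1],
    [0, 0, 0, 0, 0, 0, -0.1],
  ],
)

```text
time_s: 26.38
ee_pos: [0.5376, 0.3444, 0.182]
orientation: [2.239, 2.2, 0.019]
wrist_force: [0.3, 0.8, -0.8]
finger_gap: 0.0516
finger_force: 0.0
```

Call:
servo_tool(
  rows=[
    [-0.05, 0, -0.03, 0, 0, 0, -0.1],
    [-0.06, 0, 0, 0, 0, 0, -0.1],
    [-0.06, 0, 0, 0, 0, 0, -0.1],
    [-0.06, 0, 0, 0, 0, 0, -0.1],
    [0, 0, 0, 0, 0, 0, -0.1],
    [0, 0, 0, 0, 0, 0, -0.1],
  ],
)

```text
time_s: 27.12
ee_pos: [0.53, 0.1129, 0.2051]
orientation: [-2.24, -2.199, -0.0]
wrist_force: [-0.2, 0.3, 0.7]
finger_gap: 0.0514
finger_force: 0.0
```

```bash
python3 b.py 0.058; python3 q.py | grep -E "pad|535|533"
```

```text
top 246 ((535.2913818359375, 367.11749267578125), (47.952972412109375, 25.933887481689453), 88.95999908447266) [521.9 343.4  58. ] [548.7 391.2  58. ]
scene 382 ((539.1264038085938, 341.96600341796875), (100.93569946289062, 30.944808959960938), 89.05741882324219) [523.1 291.4  58. ] [554.8 392.6  58. ]
[0.5301 0.1139 0.2054] expect y 0.06391977880128243 0.16391977880128245
pad hsv 66 (array([0.5532, 0.3444]), array([553.5, 342.7]), array([  6.5, 111.8]), np.float64(-1.02))
pad hsv 64 (array([0.5167, 0.3768]), array([517.4, 375.5]), array([42.6,  6.7]), np.float64(-2.78))
```

View pics/top6.png

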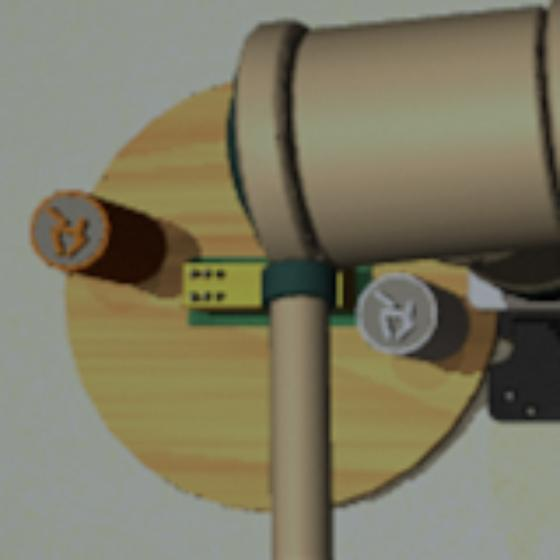

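The crop shows the block on the pad, parallel to it, with a pad margin on both sides. Its visible end is at (222,287); white (397,313) and orange (70,232) have not moved. Now the yellow tub.

```bash
sed -i 's/^RACK=.*/RACK=np.array([.5685,.008]); YAW=-7.8/' h.py; python3 - <<'E'
from h import *
p,R,o=tool(); print(o["time_s"],o["qpos"].round(2))
F=ori(YAW,0); m=np.array([.4432,-.2692])
plan([(np.r_[m,.19],F,-.5,10),(np.r_[m,.031],F,-.5,4)])
E
```

```text
27.625 [0.08 0.23 1.57 0.   1.34 0.1 ]
[-0.0385, -0.008, 0.0015, 0.0, -0.0, -8.3, -0.5],
[-0.037, -0.0135, 0.0015, 0.0, -0.0, -8.3, -0.5],
[-0.0345, -0.0185, 0.0015, 0.0, -0.0, -8.3, -0.5],
[-0.0315, -0.0235, 0.0015, 0.0, -0.0, -8.3, -0.5],
[-0.0275, -0.028, 0.0015, 0.0, -0.0, -8.3, -0.5],
[-0.0235, -0.0315, 0.0015, 0.0, -0.0, -8.3, -0.5],
[-0.0185, -0.0345, 0.0015, 0.0, -0.0, -8.3, -0.5],
[-0.0135, -0.037, 0.0015, 0.0, -0.0, -8.4, -0.5],
[-0.008, -0.038, 0.002, 0.0, -0.0, -8.3, -0.5],
[-0.002, -0.039, 0.0015, 0.1, -0.0, -8.4, -0.5],
-- at [ 0.4432 -0.2691  0.19  ]
[-0.0, 0.0, 0.04, -0.0, -0.0, 0.0, -0.5],
[-0.0, 0.0, 0.0395, -0.0, -0.0, 0.0, -0.5],
[-0.0, 0.0, 0.04, -0.0, -0.0, 0.0, -0.5],
[-0.0, 0.0, 0.0395, -0.0, -0.0, 0.0, -0.5],
-- at [ 0.4431 -0.2692  0.031 ]
```

Call:
servo_tool(
  rows=[
    [-0.0385, -0.008, 0.0015, 0, 0, -8.3, -0.5],
    [-0.037, -0.0135, 0.0015, 0, 0, -8.3, -0.5],
    [-0.0345, -0.0185, 0.0015, 0, 0, -8.3, -0.5],
    [-0.0315, -0.0235, 0.0015, 0, 0, -8.3, -0.5],
    [-0.0275, -0.028, 0.0015, 0, 0, -8.3, -0.5],
    [-0.0235, -0.0315, 0.0015, 0, 0, -8.3, -0.5],
    [-0.0185, -0.0345, 0.0015, 0, 0, -8.3, -0.5],
    [-0.0135, -0.037, 0.0015, 0, 0, -8.4, -0.5],
  ],
)

```text
time_s: 28.62
ee_pos: [0.4601, -0.1947, 0.1937]
orientation: [0.659, 3.071, 0.001]
wrist_force: [-0.1, 0.2, -0.4]
finger_gap: 0.0704
finger_force: 0.0
```

Call:
servo_tool(
  rows=[
    [-0.008, -0.038, 0.002, 0, 0, -8.3, -0.5],
    [-0.002, -0.039, 0.0015, 0, 0, -8.4, -0.5],
    [0, 0, 0, 0, 0, 0, -0.5],
    [0, 0, 0, 0, 0, 0, -0.5],
  ],
)

```text
time_s: 29.12
ee_pos: [0.4429, -0.2689, 0.19]
orientation: [-0.216, -3.134, -0.003]
wrist_force: [-0.5, -0.3, -0.8]
finger_gap: 0.0708
finger_force: 0.0
```

```bash
python3 - <<'E'
from h import *
p,R,o=tool(); print(p.round(4)); print(R.as_matrix().round(3))
F=ori(YAW,0); m=np.array([.4432,-.2692])
plan([(np.r_[m,.031],F,-.5,4)])
E
python3 b.py 0.058
```

```text
[ 0.4429 -0.2689  0.19  ]
[[-0.991  0.137 -0.   ]
 [ 0.137  0.991  0.002]
 [ 0.     0.002 -1.   ]]
[-0.0, -0.0, 0.0395, 0.0, -0.0, -0.0, -0.5],
[-0.0, -0.0, 0.04, 0.0, -0.0, -0.0, -0.5],
[-0.0, -0.0005, 0.0395, 0.1, -0.0, -0.0, -0.5],
[-0.0005, 0.0, 0.04, 0.0, -0.0, -0.1, -0.5],
-- at [ 0.4433 -0.2692  0.031 ]
top 526 ((534.81884765625, 341.0901794433594), (99.92330169677734, 25.933887481689453), 88.95999908447266) [520.9 291.3  58. ] [548.7 391.2  58. ]
scene 372 ((539.8275146484375, 341.55810546875), (101.802490234375, 32.35483169555664), 89.33612823486328) [523.1 290.5  58. ] [555.8 392.6  58. ]
[ 0.4431 -0.2684  0.1901] expect y -0.3184102703332387 -0.21841027033323873
```

Call:
servo_tool(
  rows=[
    [0, 0, 0.0395, 0, 0, 0, -0.5],
    [0, 0, 0.04, 0, 0, 0, -0.5],
    [0, 0, 0.0395, 0, 0, 0, -0.5],
    [0, 0, 0.04, 0, 0, 0, -0.5],
    [0, 0, 0, 0, 0, 0, 1],
    [0, 0, 0, 0, 0, 0, 1],
    [0, 0, 0, 0, 0, 0, 1],
    [0, 0, 0, 0, 0, 0, 1],
  ],
  squeeze=12,
)

```text
time_s: 30.22
ee_pos: [0.4443, -0.27, 0.0328]
orientation: [0.214, 3.131, -0.001]
wrist_force: [0.5, 1.6, 5.7]
finger_gap: 0.0475
finger_force: 12.0
```

```bash
python3 - <<'E'
from h import *
p,R,o=tool(); print(p.round(4),o["finger_gap"],o["wrist_force"])
F=ori(YAW,0); T=ori(YAW,10); b=(p[2]-.003)*1000; print("tcp above base mm",b)
plan([(p+[0,0,.14],F,1,4),(rackpt(22,40,b+85),T,1,8),(rackpt(22,40,b+6),T,1,3)])
E
```

```text
[ 0.4443 -0.27    0.0328] 0.047540356935552745 [0.5183536  1.58799845 5.68222516]
tcp above base mm 29.84279251644784
[-0.0, -0.0, -0.035, -0.0, 0.0, -0.0, 1],
[-0.0, -0.0, -0.035, -0.0, 0.1, -0.0, 1],
[-0.0, -0.0, -0.035, -0.0, 0.0, -0.0, 1],
[-0.0005, -0.0, -0.035, -0.0, 0.1, -0.0, 1],
-- at [ 0.4445 -0.2699  0.1728]
[-0.016, 0.0415, 0.005, -0.0, 1.2, -0.0, 1],
[-0.016, 0.0415, 0.0045, -0.0, 1.3, -0.0, 1],
[-0.016, 0.0415, 0.004, -0.0, 1.2, -0.0, 1],
[-0.016, 0.0415, 0.004, -0.0, 1.3, -0.0, 1],
[-0.0165, 0.0415, 0.0035, -0.0, 1.2, -0.0, 1],
[-0.016, 0.0415, 0.003, -0.0, 1.3, -0.0, 1],
[-0.0165, 0.0415, 0.003, -0.0, 1.2, -0.0, 1],
[-0.0165, 0.0415, 0.0025, -0.0, 1.3, -0.0, 1],
-- at [0.6155 0.0417 0.1334]
[0.0, 0.0, 0.0265, -0.0, -0.0, -0.0, 1],
[0.0, 0.0, 0.026, -0.0, -0.0, -0.0, 1],
[0.0, 0.0005, 0.0265, -0.0, -0.0, -0.0, 1],
-- at [0.6019 0.044  0.0556]
```

Call:
servo_tool(
  rows=[
    [0, 0, -0.035, 0, 0, 0, 1],
    [0, 0, -0.035, 0, 0, 0, 1],
    [0, 0, -0.035, 0, 0, 0, 1],
    [0, 0, -0.035, 0, 0, 0, 1],
  ],
)

```text
time_s: 30.72
ee_pos: [0.4425, -0.2694, 0.1725]
orientation: [-0.214, -3.134, -0.001]
wrist_force: [0.9, -0.1, -1.4]
finger_gap: 0.0483
finger_force: 12.0
```

Call:
servo_tool(
  rows=[
    [-0.016, 0.0415, 0.005, 0, 1.2, 0, 1],
    [-0.016, 0.0415, 0.0045, 0, 1.3, 0, 1],
    [-0.016, 0.0415, 0.004, 0, 1.2, 0, 1],
    [-0.016, 0.0415, 0.004, 0, 1.3, 0, 1],
    [-0.0165, 0.0415, 0.0035, 0, 1.2, 0, 1],
    [-0.016, 0.0415, 0.003, 0, 1.3, 0, 1],
    [-0.0165, 0.0415, 0.003, 0, 1.2, 0, 1],
    [-0.0165, 0.0415, 0.0025, 0, 1.3, 0, 1],
  ],
)

```text
time_s: 31.72
ee_pos: [0.6145, 0.0433, 0.1322]
orientation: [-0.202, -2.96, -0.018]
wrist_force: [1.0, -0.3, -1.5]
finger_gap: 0.048
finger_force: 12.0
```

Call:
servo_tool(
  rows=[
    [0, 0, 0, 0, 0, 0, 1],
    [0, 0, 0, 0, 0, 0, 1],
    [0, 0, 0.02, 0, 0, 0, 1],
    [0, 0, 0, 0, 0, 0, 1],
  ],
)

```text
time_s: 32.22
ee_pos: [0.6085, 0.0414, 0.1118]
orientation: [-0.204, -2.957, -0.018]
wrist_force: [0.5, 0.6, -2.1]
finger_gap: 0.0481
finger_force: 12.0
```

```bash
python3 - <<'E'
from h import *
p,R,o=tool(); print(o["time_s"],p.round(4),o["finger_gap"],o["wrist_force"]); print(R.as_matrix().round(3))
T=ori(YAW,10); b=29.5
plan([(rackpt(22,40,b+4),T,1,3)])
for n in("scene",):
    c=eyes.read_camera(n); cv2.imwrite("pics/scene7.png",cv2.resize(c["pixels"][200:340,260:400],None,fx=3.5,fy=3.5)[:,:,::-1])
E
```

```text
32.225 [0.6085 0.0414 0.1118] 0.04806620674330822 [ 0.50549399  0.62607951 -2.06736857]
[[-0.975  0.137 -0.175]
 [ 0.135  0.991  0.024]
 [ 0.177  0.    -0.984]]
[-0.001, 0.0005, 0.0195, 0.0, -0.1, -0.0, 1],
[-0.001, 0.0005, 0.0195, 0.0, -0.0, -0.0, 1],
[-0.001, 0.0005, 0.0195, 0.0, -0.1, -0.1, 1],
-- at [0.6015 0.0439 0.0537]
```

View pics/scene7.png

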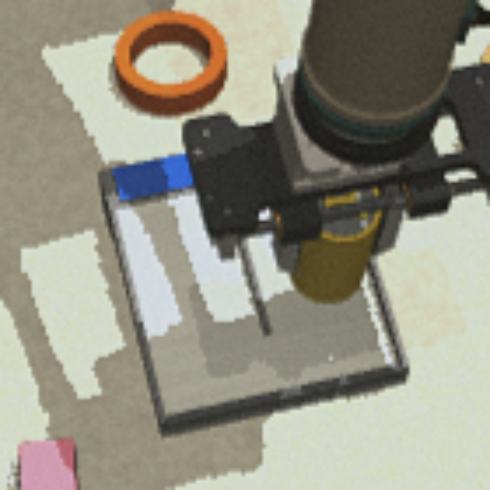

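The yellow tub at (330,270) hovers over the yellow lane, which is on the image right, with the divider at (255,285) and the stop along (290,400). I lower it to contact.

Call:
servo_tool(
  rows=[
    [-0.001, 0.0005, 0.0195, 0, 0, 0, 1],
    [-0.001, 0.0005, 0.0195, 0, -0.1, 0, 1],
    [-0.001, 0.0005, 0.0195, 0, 0, 0, 1],
    [0, 0, 0, 0, 0, 0, 1],
    [0, 0, 0, 0, 0, 0, 1],
  ],
)

```text
time_s: 32.9
ee_pos: [0.6044, 0.0448, 0.0555]
orientation: [-0.203, -2.964, -0.019]
wrist_force: [-0.4, 0.9, -1.4]
finger_gap: 0.0477
finger_force: 12.0
```

Call:
servo_tool(
  rows=[
    [0, 0, 0.001, 0, 0, 0, 1],
    [0, 0, 0.001, 0, 0, 0, 1],
    [0, 0, 0, 0, 0, 0, 1],
    [0, 0, 0, 0, 0, 0, 1],
  ],
)

```text
time_s: 33.4
ee_pos: [0.6032, 0.0453, 0.0523]
orientation: [-0.202, -2.962, -0.019]
wrist_force: [-0.3, -0.8, -1.4]
finger_gap: 0.0479
finger_force: 12.0
```

Call:
servo_tool(
  rows=[
    [0, 0, 0.001, 0, 0, 0, 1],
    [0, 0, 0.001, 0, 0, 0, 1],
    [0, 0, 0, 0, 0, 0, 1],
    [0, 0, 0, 0, 0, 0, 1],
  ],
)

```text
time_s: 33.9
ee_pos: [0.6028, 0.0453, 0.0502]
orientation: [-0.202, -2.962, -0.019]
wrist_force: [0.4, 0.8, -1.0]
finger_gap: 0.0478
finger_force: 12.0
```

Call:
servo_tool(
  rows=[
    [0, 0, 0.001, 0, 0, 0, 1],
    [0, 0, 0, 0, 0, 0, 1],
    [0, 0, 0, 0, 0, 0, 1],
  ],
)

```text
time_s: 34.28
ee_pos: [0.6028, 0.0453, 0.0495]
orientation: [-0.202, -2.962, -0.019]
wrist_force: [0.2, 1.0, 0.1]
finger_gap: 0.0479
finger_force: 12.0
```

Call:
servo_tool(
  rows=[
    [0, 0, 0.001, 0, 0, 0, 1],
    [0, 0, 0, 0, 0, 0, 1],
    [0, 0, 0, 0, 0, 0, 1],
  ],
)

```text
time_s: 34.65
ee_pos: [0.6029, 0.0454, 0.0495]
orientation: [-0.202, -2.963, -0.019]
wrist_force: [0.9, 0.9, 4.8]
finger_gap: 0.0476
finger_force: 12.0
```

```bash
python3 - <<'E'
from h import *
p,R,o=tool(); print(o["time_s"],p.round(4),o["wrist_force"]); print(R.as_matrix().round(3)); q=rackpt(46.4,40,29.5); print(q.round(4), R.inv().apply(q-p).round(4))
E
```

```text
34.65 [0.6029 0.0454 0.0495] [0.86601516 0.88366955 4.84980909]
[[-0.976  0.136 -0.169]
 [ 0.134  0.991  0.024]
 [ 0.171  0.001 -0.985]]
[0.625  0.0406 0.0452] [-0.0229 -0.0017  0.0003]
```

Call:
servo_tool(
  rows=[
    [-0.004, -0.0005, -0.0007, 0, 0, 0, 1],
    [-0.005, -0.0005, 0, 0, 0, 0, 1],
    [-0.005, 0, 0, 0, 0, 0, 1],
    [-0.004, 0, 0, 0, 0, 0, 1],
    [0, 0, 0, 0, 0, 0, 1],
    [0, 0, 0, 0, 0, 0, 1],
  ],
)

```text
time_s: 35.4
ee_pos: [0.6202, 0.042, 0.0464]
orientation: [-0.202, -2.962, -0.019]
wrist_force: [-1.3, 1.3, 5.3]
finger_gap: 0.0475
finger_force: 12.0
```

Call:
servo_tool(
  rows=[
    [-0.0015, 0, 0, 0, 0, 0, 1],
    [-0.0015, 0, 0, 0, 0, 0, 1],
    [0, 0, 0, 0, 0, 0, 1],
    [0, 0, 0, 0, 0, 0, 1],
  ],
)

```text
time_s: 35.9
ee_pos: [0.6226, 0.0416, 0.0459]
orientation: [-0.202, -2.961, -0.019]
wrist_force: [-1.9, 0.5, 6.1]
finger_gap: 0.0475
finger_force: 12.0
```

Call:
servo_tool(
  rows=[
    [-0.0015, 0, 0, 0, 0, 0, 1],
    [0, 0, 0, 0, 0, 0, 1],
    [0, 0, 0, 0, 0, 0, 1],
  ],
)

```text
time_s: 36.28
ee_pos: [0.6241, 0.0414, 0.0457]
orientation: [-0.202, -2.961, -0.019]
wrist_force: [-1.9, 1.0, 5.3]
finger_gap: 0.0477
finger_force: 12.0
```

Call:
servo_tool(
  rows=[
    [-0.0015, 0, 0, 0, 0, 0, 1],
    [0, 0, 0, 0, 0, 0, 1],
    [0, 0, 0, 0, 0, 0, 1],
  ],
)

```text
time_s: 36.65
ee_pos: [0.6255, 0.0413, 0.0455]
orientation: [-0.202, -2.961, -0.019]
wrist_force: [-3.1, 0.1, 6.1]
finger_gap: 0.0482
finger_force: 12.0
```

Call:
servo_tool(
  rows=[
    [-0.0015, 0, 0, 0, 0, 0, 1],
    [0, 0, 0, 0, 0, 0, 1],
    [0, 0, 0, 0, 0, 0, 1],
  ],
)

```text
time_s: 37.02
ee_pos: [0.6257, 0.0413, 0.0454]
orientation: [-0.202, -2.958, -0.019]
wrist_force: [-3.7, 0.5, 8.3]
finger_gap: 0.0477
finger_force: 12.0
```

Call:
servo_tool(
  rows=[
    [-0.0015, 0, 0, 0, 0, 0, 1],
    [0, 0, 0, 0, 0, 0, 1],
    [0, 0, 0, 0, 0, 0, 1],
  ],
)

```text
time_s: 37.4
ee_pos: [0.6267, 0.0411, 0.0453]
orientation: [-0.202, -2.957, -0.019]
wrist_force: [-4.6, 0.1, 9.2]
finger_gap: 0.0479
finger_force: 12.0
```

Call:
servo_tool(
  rows=[
    [0, 0, -0.001, 0, 0, 0, 1],
    [0, 0, 0, 0, 0, 0, 1],
    [0, 0, 0, 0, 0, 0, 0],
    [0, 0, 0, 0, 0, 0, -0.2],
    [0, 0, 0, 0, 0, 0, -0.4],
    [0, 0, 0, 0, 0, 0, -0.4],
    [0, 0, 0, 0, 0, 0, -0.4],
  ],
)

```text
time_s: 38.28
ee_pos: [0.6293, 0.0406, 0.0452]
orientation: [-0.202, -2.962, -0.019]
wrist_force: [-0.6, -0.7, 0.2]
finger_gap: 0.0657
finger_force: 0.0
```

Call:
servo_tool(
  rows=[
    [0, 0, -0.03, 0, 0, 0, -0.4],
    [0, 0, -0.05, 0, 0, 0, -0.4],
    [0, 0, -0.06, 0, 0, 0, -0.4],
    [0, 0, 0, 0, 0, 0, -0.5],
    [0, 0, 0, 0, 0, 0, -0.5],
  ],
)

```text
time_s: 38.9
ee_pos: [0.6525, 0.0373, 0.1828]
orientation: [-0.202, -2.962, -0.019]
wrist_force: [-0.3, -0.6, -1.3]
finger_gap: 0.0707
finger_force: 0.0
```

```bash
python3 - <<'E'
from h import *
p,R,o=tool(); print(o["time_s"],p.round(4),o["wrist_force"])
F=ori(YAW,0); m=np.array([.4976,-.3737])
plan([(np.r_[m,.19],F,-.5,8),(np.r_[m,.030],F,-.5,4)])
E
```

```text
38.9 [0.6525 0.0373 0.1828] [-0.33362164 -0.64295343 -1.33446147]
[0.012, -0.0535, 0.001, 0.0, -1.2, -0.0, -0.5],
[0.012, -0.0535, 0.001, 0.0, -1.2, -0.0, -0.5],
[0.0125, -0.0535, 0.0005, 0.0, -1.3, -0.0, -0.5],
[0.0125, -0.0535, 0.0005, 0.0, -1.2, -0.0, -0.5],
[0.012, -0.0535, 0.0, 0.0, -1.3, -0.0, -0.5],
[0.0125, -0.0535, -0.0, 0.0, -1.2, -0.0, -0.5],
[0.012, -0.0535, -0.0005, 0.0, -1.3, -0.0, -0.5],
[0.0125, -0.054, -0.0005, 0.1, -1.2, -0.0, -0.5],
-- at [ 0.4974 -0.3739  0.19  ]
[-0.0, 0.0, 0.04, -0.0, -0.0, -0.0, -0.5],
[-0.0, 0.0, 0.04, -0.0, -0.0, -0.0, -0.5],
[-0.0, 0.0, 0.04, -0.0, -0.0, -0.0, -0.5],
[-0.0005, 0.0005, 0.04, -0.0, -0.0, -0.0, -0.5],
-- at [ 0.4978 -0.3736  0.03  ]
```

Call:
servo_tool(
  rows=[
    [0.012, -0.0535, 0.001, 0, -1.2, 0, -0.5],
    [0.012, -0.0535, 0.001, 0, -1.2, 0, -0.5],
    [0.0125, -0.0535, 0.0005, 0, -1.3, 0, -0.5],
    [0.0125, -0.0535, 0.0005, 0, -1.2, 0, -0.5],
    [0.012, -0.0535, 0, 0, -1.3, 0, -0.5],
    [0.0125, -0.0535, 0, 0, -1.2, 0, -0.5],
    [0.012, -0.0535, -0.0005, 0, -1.3, 0, -0.5],
    [0.0125, -0.054, -0.0005, 0, -1.2, 0, -0.5],
  ],
)

```text
time_s: 39.9
ee_pos: [0.4959, -0.3743, 0.188]
orientation: [-0.214, -3.132, -0.006]
wrist_force: [0.4, -0.2, -0.4]
finger_gap: 0.0707
finger_force: 0.0
```

Call:
servo_tool(
  rows=[
    [0, 0, 0, 0, 0, 0, -0.5],
    [0, 0, 0, 0, 0, 0, -0.5],
    [0, 0, 0, 0, 0, 0, -0.5],
  ],
)

```text
time_s: 40.28
ee_pos: [0.498, -0.3722, 0.1895]
orientation: [-0.211, -3.133, -0.004]
wrist_force: [-0.5, 0.2, 0.1]
finger_gap: 0.0707
finger_force: 0.0
```

```bash
cat > y.py <<'E'
from h import *
# tubs in the rack: top circle from depth; expected for seated: base rack x 46.4
a=np.radians(YAW); M=np.array([[np.cos(a),np.sin(a)],[-np.sin(a),np.cos(a)]])
for n in("top","scene"):
    im=eyes.read_camera(n); W=cloud(im)
    cv2.imwrite(f"pics/{n}8.png",cv2.resize(im["pixels"][145:275,255:385] if n=="top" else im["pixels"][220:340,270:390],None,fx=4,fy=4)[:,:,::-1])
    for y in (40,-40):
        e=rackpt(46.4,y,95); d=W-e; g=(np.hypot(d[...,0],d[...,1])<.035)&(abs(d[...,2])<.011)
        if g.sum()<50: continue
        c,r=cv2.minEnclosingCircle(np.argwhere(g)[:,::-1].astype(np.float32)); x=onplane(im,c,e[2])[0]
        print(n,y,g.sum(),"top",x.round(4),"minus expected, rack axes mm",(M@(x-e)[:2]*1000).round(1))
E
python3 y.py; python3 - <<'E'
from h import *
p,R,o=tool(); print(p.round(4))
F=ori(YAW,0); m=np.array([.4976,-.3737])
plan([(np.r_[m,.030],F,-.5,4)])
E
```

```text
top 40 434 top [0.634  0.0378 0.1097] minus expected, rack axes mm [-2.  -1.6]
scene 40 389 top [0.6399 0.038  0.1097] minus expected, rack axes mm [ 3.8 -0.6]
[ 0.4983 -0.3724  0.1901]
[0.0, -0.0005, 0.04, 0.0, -0.0, 0.0, -0.5],
[0.0, -0.0005, 0.04, 0.0, -0.0, 0.0, -0.5],
[0.0, -0.0005, 0.04, 0.0, -0.0, 0.1, -0.5],
[0.0005, -0.0, 0.04, 0.1, -0.0, 0.0, -0.5],
-- at [ 0.4975 -0.3736  0.0301]
```

View pics/top8.png

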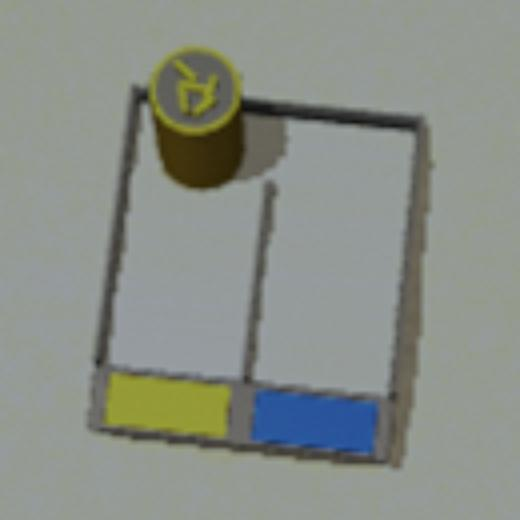

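The crop shows the yellow tub in the yellow lane at the stop, top at (195,90), with the blue lane empty. Next is the blue tub.

Call:
servo_tool(
  rows=[
    [0, -0.0005, 0.04, 0, 0, 0, -0.5],
    [0, -0.0005, 0.04, 0, 0, 0, -0.5],
    [0, -0.0005, 0.04, 0, 0, 0, -0.5],
    [0.0005, 0, 0.04, 0, 0, 0, -0.5],
    [0, 0, 0, 0, 0, 0, 1],
    [0, 0, 0, 0, 0, 0, 1],
    [0, 0, 0, 0, 0, 0, 1],
    [0, 0, 0, 0, 0, 0, 1],
  ],
)

```text
time_s: 41.38
ee_pos: [0.4984, -0.3759, 0.0325]
orientation: [0.214, 3.131, -0.002]
wrist_force: [1.6, 0.9, 4.7]
finger_gap: 0.048
finger_force: 12.0
```

```bash
python3 - <<'E'
from h import *
p,R,o=tool(); print(p.round(4),o["finger_gap"],o["wrist_force"])
F=ori(YAW,0); T=ori(YAW,10); b=(p[2]-.003)*1000; print("tcp above base mm",b)
plan([(p+[0,0,.14],F,1,4),(rackpt(22,-40,b+65),T,1,8)])
E
```

```text
[ 0.4984 -0.3759  0.0325] 0.047959716521076466 [1.62523317 0.91796242 4.70791246]
tcp above base mm 29.46034458295697
[-0.0, -0.0, -0.035, -0.0, 0.0, -0.0, 1],
[-0.0, -0.0, -0.035, -0.0, 0.1, -0.0, 1],
[-0.0, -0.0, -0.035, -0.0, 0.0, -0.0, 1],
[-0.0005, -0.0, -0.035, -0.1, 0.1, -0.0, 1],
-- at [ 0.4986 -0.3758  0.1725]
[-0.007, 0.0435, 0.0075, 0.0, 1.2, -0.0, 1],
[-0.007, 0.0435, 0.007, 0.0, 1.3, -0.0, 1],
[-0.0075, 0.044, 0.007, 0.0, 1.2, -0.0, 1],
[-0.0075, 0.0435, 0.007, 0.0, 1.3, -0.0, 1],
[-0.0075, 0.044, 0.007, 0.0, 1.2, -0.0, 1],
[-0.0075, 0.0435, 0.0065, 0.0, 1.3, -0.0, 1],
[-0.008, 0.044, 0.0065, 0.0, 1.2, -0.0, 1],
[-0.008, 0.0435, 0.0065, 0.1, 1.3, -0.0, 1],
-- at [ 0.6013 -0.0371  0.1133]
```

Call:
servo_tool(
  rows=[
    [0, 0, -0.035, 0, 0, 0, 1],
    [0, 0, -0.035, 0, 0, 0, 1],
    [0, 0, -0.035, 0, 0, 0, 1],
    [0, 0, -0.035, 0, 0, 0, 1],
  ],
)

```text
time_s: 41.88
ee_pos: [0.4968, -0.3754, 0.1721]
orientation: [0.214, 3.134, 0.0]
wrist_force: [1.2, 0.6, -1.3]
finger_gap: 0.0478
finger_force: 12.0
```

Call:
servo_tool(
  rows=[
    [-0.007, 0.0435, 0.0075, 0, 1.2, 0, 1],
    [-0.007, 0.0435, 0.007, 0, 1.3, 0, 1],
    [-0.0075, 0.044, 0.007, 0, 1.2, 0, 1],
    [-0.0075, 0.0435, 0.007, 0, 1.3, 0, 1],
    [-0.0075, 0.044, 0.007, 0, 1.2, 0, 1],
    [-0.0075, 0.0435, 0.0065, 0, 1.3, 0, 1],
    [-0.008, 0.044, 0.0065, 0, 1.2, 0, 1],
    [-0.008, 0.0435, 0.0065, 0, 1.3, 0, 1],
  ],
)

```text
time_s: 42.88
ee_pos: [0.6002, -0.0354, 0.1116]
orientation: [-0.202, -2.961, -0.018]
wrist_force: [0.9, 0.2, -1.4]
finger_gap: 0.0475
finger_force: 12.0
```

Call:
servo_tool(
  rows=[
    [0, 0, 0, 0, 0, 0, 1],
    [0, 0, 0, 0, 0, 0, 1],
    [0, 0, 0, 0, 0, 0, 1],
  ],
)

```text
time_s: 43.25
ee_pos: [0.5995, -0.0378, 0.1117]
orientation: [-0.204, -2.961, -0.018]
wrist_force: [-0.1, -0.2, -1.3]
finger_gap: 0.0482
finger_force: 12.0
```

```bash
python3 - <<'E'
from h import *
p,R,o=tool(); print(o["time_s"],p.round(4),o["finger_gap"],o["wrist_force"]); print(R.as_matrix().round(3))
T=ori(YAW,10); b=29.5
plan([(rackpt(22,-40,b+2),T,1,3)])
E
```

```text
43.25 [ 0.5995 -0.0378  0.1117] 0.048213485700415566 [-0.10964472 -0.16741139 -1.30962413]
[[-0.976  0.137 -0.172]
 [ 0.135  0.991  0.024]
 [ 0.173  0.    -0.985]]
[-0.0005, 0.0005, 0.0205, 0.0, 0.0, -0.0, 1],
[-0.0005, 0.0005, 0.02, 0.0, 0.0, -0.0, 1],
[-0.0, 0.0, 0.0205, 0.0, 0.0, -0.1, 1],
-- at [ 0.5902 -0.0355  0.0515]
```

Call:
servo_tool(
  rows=[
    [-0.0005, 0.0005, 0.0205, 0, 0, 0, 1],
    [-0.0005, 0.0005, 0.02, 0, 0, 0, 1],
    [0, 0, 0.0205, 0, 0, 0, 1],
    [0, 0, 0, 0, 0, 0, 1],
    [0, 0, 0, 0, 0, 0, 1],
  ],
)

```text
time_s: 43.88
ee_pos: [0.5907, -0.035, 0.0518]
orientation: [-0.204, -2.961, -0.019]
wrist_force: [1.0, 0.6, -0.8]
finger_gap: 0.0483
finger_force: 12.0
```

Call:
servo_tool(
  rows=[
    [0, 0, 0.001, 0, 0, 0, 1],
    [0, 0, 0.001, 0, 0, 0, 1],
    [0, 0, 0, 0, 0, 0, 1],
    [0, 0, 0, 0, 0, 0, 1],
  ],
)

```text
time_s: 44.38
ee_pos: [0.59, -0.0341, 0.0491]
orientation: [-0.202, -2.96, -0.019]
wrist_force: [-0.1, -0.1, 0.1]
finger_gap: 0.0479
finger_force: 12.0
```

Call:
servo_tool(
  rows=[
    [0, 0, 0.001, 0, 0, 0, 1],
    [0, 0, 0, 0, 0, 0, 1],
    [0, 0, 0, 0, 0, 0, 1],
  ],
)

```text
time_s: 44.75
ee_pos: [0.5901, -0.0341, 0.0486]
orientation: [-0.202, -2.961, -0.019]
wrist_force: [0.2, 0.7, 3.9]
finger_gap: 0.0476
finger_force: 12.0
```

Call:
servo_tool(
  rows=[
    [-0.004, -0.0005, -0.0005, 0, 0, 0, 1],
    [-0.005, -0.0005, 0, 0, 0, 0, 1],
    [-0.005, 0, 0, 0, 0, 0, 1],
    [-0.005, 0, 0, 0, 0, 0, 1],
    [0, 0, 0, 0, 0, 0, 1],
    [0, 0, 0, 0, 0, 0, 1],
  ],
)

```text
time_s: 45.5
ee_pos: [0.609, -0.038, 0.0452]
orientation: [-0.202, -2.961, -0.018]
wrist_force: [0.1, -0.6, 4.1]
finger_gap: 0.0481
finger_force: 12.0
```

Call:
servo_tool(
  rows=[
    [-0.0015, 0, 0, 0, 0, 0, 1],
    [-0.0015, 0, 0, 0, 0, 0, 1],
    [0, 0, 0, 0, 0, 0, 1],
    [0, 0, 0, 0, 0, 0, 1],
  ],
)

```text
time_s: 46.0
ee_pos: [0.6109, -0.0381, 0.0449]
orientation: [-0.202, -2.96, -0.019]
wrist_force: [-0.9, 0.1, 4.7]
finger_gap: 0.0476
finger_force: 12.0
```

Call:
servo_tool(
  rows=[
    [-0.0015, 0, 0, 0, 0, 0, 1],
    [-0.001, 0, 0, 0, 0, 0, 1],
    [0, 0, 0, 0, 0, 0, 1],
    [0, 0, 0, 0, 0, 0, 1],
  ],
)

```text
time_s: 46.5
ee_pos: [0.6133, -0.0384, 0.0444]
orientation: [-0.202, -2.959, -0.019]
wrist_force: [-0.9, -0.4, 5.6]
finger_gap: 0.048
finger_force: 12.0
```

Call:
servo_tool(
  rows=[
    [-0.0015, 0, 0, 0, 0, 0, 1],
    [0, 0, 0, 0, 0, 0, 1],
    [0, 0, 0, 0, 0, 0, 1],
  ],
)

```text
time_s: 46.88
ee_pos: [0.614, -0.0384, 0.0443]
orientation: [-0.202, -2.958, -0.019]
wrist_force: [-2.1, -0.9, 7.0]
finger_gap: 0.0478
finger_force: 12.0
```

Call:
servo_tool(
  rows=[
    [-0.0015, 0, 0, 0, 0, 0, 1],
    [0, 0, 0, 0, 0, 0, 1],
    [0, 0, 0, 0, 0, 0, 1],
  ],
)

```text
time_s: 47.25
ee_pos: [0.6143, -0.0385, 0.0443]
orientation: [-0.202, -2.956, -0.019]
wrist_force: [-5.5, 0.2, 7.9]
finger_gap: 0.0474
finger_force: 12.0
```

Call:
servo_tool(
  rows=[
    [-0.0015, 0, 0, 0, 0, 0, 1],
    [0, 0, 0, 0, 0, 0, 1],
    [0, 0, 0, 0, 0, 0, 1],
  ],
)

```text
time_s: 47.62
ee_pos: [0.6154, -0.0386, 0.0441]
orientation: [-0.201, -2.955, -0.02]
wrist_force: [-4.3, -0.1, 8.6]
finger_gap: 0.0481
finger_force: 12.0
```

Call:
servo_tool(
  rows=[
    [0, 0, -0.001, 0, 0, 0, 1],
    [0, 0, 0, 0, 0, 0, 1],
    [0, 0, 0, 0, 0, 0, 0],
    [0, 0, 0, 0, 0, 0, -0.2],
    [0, 0, 0, 0, 0, 0, -0.4],
    [0, 0, 0, 0, 0, 0, -0.4],
    [0, 0, 0, 0, 0, 0, -0.4],
  ],
)

```text
time_s: 48.5
ee_pos: [0.6185, -0.0391, 0.0443]
orientation: [-0.202, -2.961, -0.019]
wrist_force: [-1.3, -0.1, 0.0]
finger_gap: 0.066
finger_force: 0.0
```

Call:
servo_tool(
  rows=[
    [0, 0, -0.03, 0, 0, 0, -0.4],
    [0, 0, -0.05, 0, 0, 0, -0.4],
    [0, 0, -0.05, 0, 0, 0, -0.4],
    [0.05, 0, -0.01, 0, 0, 0, 0],
    [0.055, 0, 0.01, 0, 0, 0, 1],
    [0, 0, 0, 0, 0, 0, 1],
    [0, 0, 0, 0, 0, 0, 1],
    [0, 0, 0, 0, 0, 0, 1],
  ],
)

```text
time_s: 49.5
ee_pos: [0.5397, -0.0285, 0.1907]
orientation: [-0.202, -2.962, -0.019]
wrist_force: [0.1, -0.1, -0.0]
finger_gap: 0.0194
finger_force: 0.0
```

```bash
python3 - <<'E'
from h import *
p,R,o=tool(); print(o["time_s"],p.round(4),o["wrist_force"],o["finger_gap"])
T=ori(YAW,10)
# closed fingers upslope of blue tub, low; pad half width 8 + tub 24 => TCP centre 32 upslope at contact
plan([(rackpt(-8,-40,110),T,1,2),(rackpt(-8,-40,22),T,1,4)])
print(rackpt(46.4-32,-40,22),rackpt(46.4-32,40,22))
E
```

```text
49.5 [ 0.5397 -0.0285  0.1907] [ 0.10021266 -0.14102148 -0.03453257] 0.01935271133233048
[-0.022, 0.0, 0.025, 0.0, 0.0, -0.0, 1],
[-0.022, 0.0, 0.025, 0.1, 0.1, -0.0, 1],
-- at [ 0.5741 -0.0332  0.1339]
[0.0, 0.0, 0.022, -0.0, -0.0, -0.0, 1],
[0.0, 0.0, 0.022, -0.0, -0.0, -0.0, 1],
[0.0, 0.0, 0.022, -0.0, -0.0, -0.0, 1],
[0.0, 0.0, 0.022, -0.0, -0.0, -0.0, 1],
-- at [ 0.5589 -0.0312  0.0472]
[ 0.58112306 -0.03410269  0.04346955] [0.59198031 0.04515714 0.04346955]
```

Now I nudge each tub gently at low height with closed fingers, to be sure it is seated.

Call:
servo_tool(
  rows=[
    [-0.022, 0, 0.025, 0, 0, 0, 1],
    [-0.022, 0, 0.025, 0, 0, 0, 1],
    [0, 0, 0.022, 0, 0, 0, 1],
    [0, 0, 0.022, 0, 0, 0, 1],
    [0, 0, 0.022, 0, 0, 0, 1],
    [0, 0, 0.022, 0, 0, 0, 1],
    [0, 0, 0, 0, 0, 0, 1],
    [0, 0, 0, 0, 0, 0, 1],
  ],
)

```text
time_s: 50.5
ee_pos: [0.5587, -0.0309, 0.0475]
orientation: [-0.202, -2.961, -0.019]
wrist_force: [0.3, -0.3, 0.9]
finger_gap: 0.0007
finger_force: 0.0
```

Call:
servo_tool(
  rows=[
    [-0.006, 0, 0, 0, 0, 0, 1],
    [-0.006, 0, 0, 0, 0, 0, 1],
    [-0.006, 0, 0, 0, 0, 0, 1],
    [0, 0, 0, 0, 0, 0, 1],
    [0, 0, 0, 0, 0, 0, 1],
  ],
)

```text
time_s: 51.12
ee_pos: [0.5747, -0.033, 0.044]
orientation: [-0.202, -2.96, -0.019]
wrist_force: [-0.2, -0.8, 1.0]
finger_gap: 0.0003
finger_force: 0.0
```

Call:
servo_tool(
  rows=[
    [-0.0015, 0, 0, 0, 0, 0, 1],
    [-0.0015, 0, 0, 0, 0, 0, 1],
    [0, 0, 0, 0, 0, 0, 1],
    [0, 0, 0, 0, 0, 0, 1],
  ],
)

```text
time_s: 51.62
ee_pos: [0.5778, -0.0335, 0.0435]
orientation: [-0.202, -2.96, -0.019]
wrist_force: [-0.3, -0.1, 0.1]
finger_gap: 0.0004
finger_force: 0.0
```

Call:
servo_tool(
  rows=[
    [-0.0015, 0, 0, 0, 0, 0, 1],
    [0, 0, 0, 0, 0, 0, 1],
    [0, 0, 0, 0, 0, 0, 1],
  ],
)

```text
time_s: 52.0
ee_pos: [0.5793, -0.0337, 0.0433]
orientation: [-0.202, -2.96, -0.019]
wrist_force: [0.1, -0.3, 0.4]
finger_gap: 0.0006
finger_force: 0.0
```

Call:
servo_tool(
  rows=[
    [-0.0015, 0, 0, 0, 0, 0, 1],
    [0, 0, 0, 0, 0, 0, 1],
    [0, 0, 0, 0, 0, 0, 1],
  ],
)

```text
time_s: 52.38
ee_pos: [0.5802, -0.0338, 0.0431]
orientation: [-0.202, -2.959, -0.019]
wrist_force: [-2.3, 0.5, 2.2]
finger_gap: 0.0005
finger_force: 1.0
```

Call:
servo_tool(
  rows=[
    [-0.0015, 0, 0, 0, 0, 0, 1],
    [0, 0, 0, 0, 0, 0, 1],
    [0, 0, 0, 0, 0, 0, 1],
  ],
)

```text
time_s: 52.75
ee_pos: [0.5804, -0.0338, 0.0431]
orientation: [-0.201, -2.957, -0.02]
wrist_force: [-5.2, -0.5, 4.7]
finger_gap: 0.0006
finger_force: 3.0
```

Call:
servo_tool(
  rows=[
    [-0.0015, 0, 0, 0, 0, 0, 1],
    [0, 0, 0, 0, 0, 0, 1],
    [0, 0, 0, 0, 0, 0, 1],
  ],
)

```text
time_s: 53.12
ee_pos: [0.5806, -0.0338, 0.0431]
orientation: [-0.201, -2.954, -0.02]
wrist_force: [-7.8, 1.4, 7.9]
finger_gap: 0.0004
finger_force: 4.2
```

Blue is seated, since the force rises without motion. Back off and do the same for yellow.

Call:
servo_tool(
  rows=[
    [0.01, 0, 0, 0, 0, 0, 1],
    [0.02, 0, 0, 0, 0, 0, 1],
    [0, 0.027, -0.005, 0, 0, 0, 1],
    [0, 0.027, 0, 0, 0, 0, 1],
    [0, 0.026, 0.005, 0, 0, 0, 1],
    [-0.008, 0, 0, 0, 0, 0, 1],
    [-0.008, 0, 0, 0, 0, 0, 1],
    [0, 0, 0, 0, 0, 0, 1],
  ],
)

```text
time_s: 54.12
ee_pos: [0.582, 0.0457, 0.0448]
orientation: [-0.204, -2.961, -0.019]
wrist_force: [-0.3, 0.4, 0.4]
finger_gap: 0.0006
finger_force: 0.0
```

Call:
servo_tool(
  rows=[
    [-0.003, 0, 0, 0, 0, 0, 1],
    [-0.003, 0, 0, 0, 0, 0, 1],
    [-0.002, 0, 0, 0, 0, 0, 1],
    [0, 0, 0, 0, 0, 0, 1],
    [0, 0, 0, 0, 0, 0, 1],
  ],
)

```text
time_s: 54.75
ee_pos: [0.5885, 0.0458, 0.0436]
orientation: [-0.202, -2.96, -0.019]
wrist_force: [0.6, 0.3, -0.0]
finger_gap: 0.0004
finger_force: 0.0
```

Call:
servo_tool(
  rows=[
    [-0.0015, 0, 0, 0, 0, 0, 1],
    [0, 0, 0, 0, 0, 0, 1],
    [0, 0, 0, 0, 0, 0, 1],
  ],
)

```text
time_s: 55.12
ee_pos: [0.5902, 0.0456, 0.0434]
orientation: [-0.202, -2.96, -0.019]
wrist_force: [0.2, -0.6, 0.8]
finger_gap: 0.0006
finger_force: 0.0
```

Call:
servo_tool(
  rows=[
    [-0.0015, 0, 0, 0, 0, 0, 1],
    [0, 0, 0, 0, 0, 0, 1],
    [0, 0, 0, 0, 0, 0, 1],
  ],
)

```text
time_s: 55.5
ee_pos: [0.5906, 0.0456, 0.0433]
orientation: [-0.202, -2.958, -0.019]
wrist_force: [-4.1, 1.0, 4.9]
finger_gap: 0.0005
finger_force: 2.1
```

Call:
servo_tool(
  rows=[
    [-0.0015, 0, 0, 0, 0, 0, 1],
    [0, 0, 0, 0, 0, 0, 1],
    [0, 0, 0, 0, 0, 0, 1],
  ],
)

```text
time_s: 55.88
ee_pos: [0.5908, 0.0455, 0.0433]
orientation: [-0.201, -2.956, -0.019]
wrist_force: [-5.4, 0.1, 6.0]
finger_gap: 0.0004
finger_force: 3.7
```

Call:
servo_tool(
  rows=[
    [0.01, 0, 0, 0, 0, 0, 1],
    [0.02, 0, 0, 0, 0, 0, 1],
    [0.01, 0, -0.04, 0, 0, 0, 1],
    [0, 0, -0.06, 0, 0, 0, 1],
    [0.05, 0, -0.05, 0, 0, 0, 1],
    [0.06, 0, 0, 0, 0, 0, 1],
    [0.06, 0, 0, 0, 0, 0, 1],
    [0, 0, 0, 0, 0, 0, 1],
  ],
)

```text
time_s: 56.88
ee_pos: [0.4158, 0.0694, 0.2216]
orientation: [-0.201, -2.963, -0.019]
wrist_force: [-0.2, -0.2, 0.0]
finger_gap: 0.0003
finger_force: 0.0
```

```bash
python3 y.py; python3 b.py .058; python3 - <<'E'
from h import *
c=eyes.read_camera("scene"); cv2.imwrite("pics/scene9.png",cv2.resize(c["pixels"][170:340,260:540],None,fx=2.8,fy=2.8)[:,:,::-1]); print(status.get_obs()["time_s"])
E
```

```text
top 40 438 top [0.6341 0.0377 0.1097] minus expected, rack axes mm [-2.  -1.7]
top -40 440 top [ 0.6244 -0.0411  0.1097] minus expected, rack axes mm [-0.9 -1. ]
scene 40 387 top [0.6397 0.0379 0.1097] minus expected, rack axes mm [ 3.6 -0.7]
scene -40 401 top [ 0.6292 -0.0414  0.1097] minus expected, rack axes mm [ 4.  -0.7]
top 512 ((534.8196411132812, 341.1311950683594), (99.9342041015625, 25.933887481689453), 88.95999908447266) [521.  291.3  58. ] [548.7 391.2  58. ]
scene 377 ((539.0130004882812, 340.4496154785156), (104.0381851196289, 30.75165557861328), 89.33612823486328) [523.1 288.3  58. ] [554.  392.6  58. ]
[0.4204 0.0687 0.2202] expect y 0.018690419201400493 0.1186904192014005
57.125
```

View pics/scene9.png

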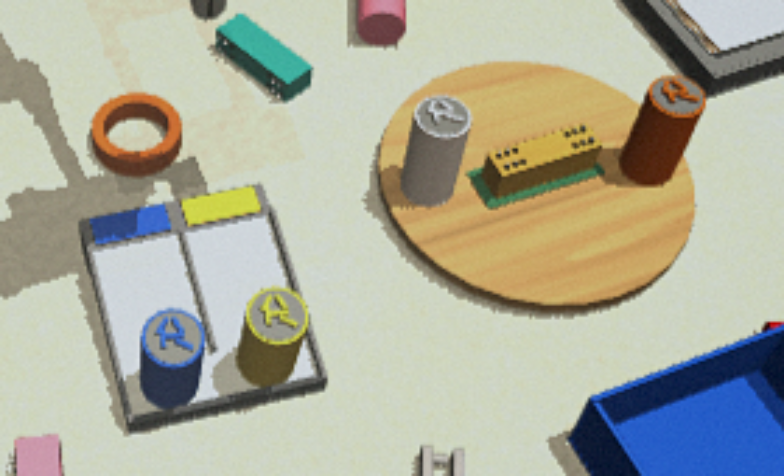

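The final view shows the blue tub (172,355) and the yellow tub (272,335) in their own lanes at the stop. The block (542,165) sits square on the pad, and the white and orange tubs stand where they were. I hand in.

```bash
python3 -c "
from plant import ticket
print(ticket.hand_in())"
```

```text
the job is handed in; nothing more can be done
None
```

The job is done and handed in at about 57 s: both tubs went to the mat first, the brass block now sits square on the green pad, and each tub is back against the stop in its own colour's lane, with the orange and white tubs not touched.

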